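# Load the sloped spice rack

## Task

Put the two spice jars and the wooden pepper mill that lie on the worktop away in the sloped spice rack: lay each in a lane and slide it down the slope until its base rests fully home against the back stop under the hood, with its cap or knob end up the slope. The pepper mill goes in the wide lane and one spice jar in each of the two narrow lanes. Do not knock over or push aside the bottle, the tall canister or the green mug.

Things in the scene. Friction and masses are not known exactly. Their poses are not given: they have to be found in the camera images.
- rack_tray: Wooden tray of the spice rack, fixed; 194 mm wide, falls 15 degrees along its own +x, away from the robot. Origin: middle of the upper edge, on the floor, 74 mm above the worktop; x down the slope, y left, z square off the floor. Bare apron (no walls) to x = 98 mm, then three lanes to the back stop, a board with its face at x = 230 mm. Things laid along the slope stay until pushed (a few N).
- wide_lane (a point): Mouth of the wide lane: on the tray floor, on the lane's centre line, 100 mm down the slope (130 mm before the back stop). Clear width 68 mm. Axes as the tray's. Lane walls are 18 mm high, 5 mm thick between lanes, 8 mm at the outside, with rounded ends at the mouth.
- narrow_lane_a (a point): Mouth of the middle, narrow lane: on the tray floor, on the lane's centre line, 130 mm before the back stop. Clear width 50 mm; axes and walls as for the wide lane.
- narrow_lane_b (a point): Mouth of the narrow lane on the right: on the tray floor, on the lane's centre line, 130 mm before the back stop. Clear width 50 mm; axes and walls as for the wide lane.
- hood_edge (a point): Middle of the lower front edge of the hood, a board 8 mm thick that roofs all lanes over their last 50 mm before the back stop; this edge is 68 mm above the tray floor. Axes as the tray's.
- jar_1_centre (a point): A spice jar: glass cylinder 41 mm in diameter, 105 mm long in all, dark cap 40 mm in diameter on the last 20 mm, about 0.11 kg; it lies on its side on the worktop and would roll if knocked. The two jars are interchangeable. This point is its centre, half-way along the axis (20 mm above the worktop as it lies). Own z runs from base to cap.
- jar_1_base (a point): Centre of the flat base of that first spice jar, 52.5 mm from its centre. Own z points to the cap.
- jar_2_centre (a point): The other spice jar: glass cylinder 41 mm in diameter, 105 mm long in all, dark cap 40 mm in diameter on the last 20 mm, about 0.11 kg; it lies on its side on the worktop and would roll if knocked. The two jars are interchangeable. This point is its centre, half-way along the axis (20 mm above the worktop as it lies). Own z runs from base to cap.
- jar_2_base (a point): Centre of the flat base of that other spice jar, 52.5 mm from its centre. Own z points to the cap.
- mill_centre (a point): Brown wooden pepper mill lying on its side: 58 mm in greatest diameter (base and shoulder), round head 50 mm across, on its end a 12 mm metal knob; 160 mm long in all, about 0.18 kg. This point is half-way along its axis, about 29 mm above the worktop. For contact the waist is filled in: up to 58 mm wide to grip. Own z runs from base to knob.
- mill_base (a point): Centre of the flat base of the pepper mill, 80 mm from its centre. Own z points to the knob end.
- bottle: Bystander: clear water bottle standing upright, 90 mm in diameter, 318 mm high. Origin at the middle of its underside, z up.
- tall_canister: Bystander: plain steel canister with lid standing upright, 103 mm in diameter, 190 mm high. Origin at the middle of its underside, z up.
- green_mug: Bystander: green and white mug standing upright, 86 x 121 mm with its handle, 99 mm high. Origin at the middle of its underside, z up.
Things that resemble listed ones, but are neither listed nor needed, are in the scene too. What is shaped like the part that bears jar_2_centre but turquoise is not meant.

How it is judged:
By the outcome, as a careful person would: the job done as asked, in the order asked, and still so for the second after the job is handed in, with the robot touching nothing.
It also fails if it takes over 72 s, if anything falls off the work surface, if the arm or the gripper's body presses on something with over 40 N, if the wrist force passes 120 N, or if a joint passes its speed limit or range.

## Robot

A 7-joint arm with a two-finger parallel gripper is mounted at the origin on a cart in front of the work surface, level with it; the furniture and walls round the work are solid. World frame = base frame: x ahead of the robot, y to its left, z up, the work surface at z = 0. Lengths are in m, angles in rad, forces in N, time in s.
With the tool pointing down it reaches from about 0.425 to 0.925 m from the base axis. Payload 6.8 kg.
Tool frame: the origin (TCP) lies between the finger pads; the fingertips stand 22 mm ahead of it and the grasp point (between the pads) lies 3 mm ahead of it (bot.tip_reach is the distance from the TCP to the fingertips, in m); z points along the fingers, x is the direction in which the jaws open and shut, and the axes are right-handed (so a half turn about z gives the same grasp; the last joint's range is limited). The gripper opens to 85 mm and grips with 20 to 120 N. Pads are 22 mm wide; open, the fingers measure 114 mm over their backs; the gripper's body (76 mm by 85 mm) begins 54 mm behind the grasp point. The pads swing forward as they close: fully open they stand 13 mm farther back than shut.
Start: joints at [1.179, 0.477, 0.022, 1.555, -0.011, 1.109, -0.083], TCP at [0.189, -0.648, 0.222] pointing down, gripper open.
Joint ranges: [-2.96, 2.96], [-0.34, 2.1], [-1.41, 1.46], [0.24, 2.44], [-1.37, 4.51], [0.17, 1.92], [-2.96, 2.96]. Speed limits (rad/s): [2.39, 2.39, 3.14, 3.14, 3.14, 3.14, 3.14].

## Interface

Orientations are given as a unit quaternion [w, x, y, z].
In Python, from station import bot gives the robot as it stands.
- The arm moves only by the tool step_arm, never from a script. Its argument "targets" is a list of rows, each a list of 5 numbers: the shift along the tool's x, y, z in mm, then the turn about the tool's z in degrees, then the closure, from 0 (fully open) to 1 (shut). In form: [[dx, dy, dz, spin, jaw], ...]. A call has 1 to 20 rows; each row is the pose to reach, as a shift and turn from the pose commanded when the call began, along the tool's axes at that moment; what a row does not reach only later rows make up. A row lasts 1/12 s, in which the tool goes at most 41.7 mm and 7.16 degrees, less where a joint would pass 70% of its speed; a pose out of reach is approached as far as the arm can. A call with a gripper value outside its range is refused whole. The fingers move at their own pace and stop on an object; "newtons" is the grip in N (left out, the last holds). Time passes only in rows, so rows that repeat a pose let the fingers close. It gives the time, the measured TCP pose, the force and the opening at its end, in the units of the state.
- bot.get_obs(): the state, without advancing time (a new reading comes with each control period).
- bot.read_camera(name): name is "side" or "top"; returns a dict with "frame" (480x640x3 uint8, red, green, blue), "z_map" (480x640 float32, m along the optical axis (not along the pixel's ray), 0 where there is no reading), "fov_y" (degrees; the focal length in pixels is half the picture's height over the tangent of half this angle, whatever the lens; pixels are square), "cx", "cy" (the principal point, pixels), "distortion" ([k1, k2, p1, p2, k3] as OpenCV has them; the pictures are not rectified), "R" (3x3) and "t" (3): a world point X has camera coordinates R X + t. Camera axes: x right, y down, z forward; pixel columns grow to the right and rows downward; lengths in m; the calibration is good to about 2 mm. A picture is of the moment at which its call begins.
- bot.hand_in(): hands the job in, once; it reports no verdict.
The state is a dict: "t": time; "q": joint angles; "joint_vel": joint speeds; "joint_torque": joint torques, N m; "eef_pos": TCP position; "tool_rot": TCP orientation; "contact_force": force on the tool from outside, world axes, zero at the start; "torque": the same for the moment, N m; "gripper_width": opening from 0.0 (shut) to 1.0 (fully open).
Only numpy, scipy, OpenCV 4.12 (cv2) and the standard library are available. Lean on these libraries where they do the work, as an engineer would, in place of code of your own. Each camera call takes 0.05 s, during which the arm holds its last target.

## Working session

There is one attempt and no reset: what is moved stays moved. The work goes in short steps, Python scripts to look and compute and a tool call to move; the robot and the scene stay as the last step left them, time stands still between calls to the robot, and variables do not carry over. Pictures are saved under pics/ and viewed, and the job is handed in when it is done.

Besides the shell and the picture viewer there is one more tool, called after "Emit:" as a command line: name --pt "numbers of a row" for each row, then --argument value for the rest. step_arm: Moves the arm, as the interface text tells. Its arguments: {"type":"object","properties":{"targets":{"type":"array"},"newtons":{"type":"number"}},"required":["targets"]}

```bash
mkdir -p pics; ls
python3 - <<'E'
from station import bot
import cv2,numpy as np
o=bot.get_obs();print(o)
for n in("side","top"):
    c=bot.read_camera(n);cv2.imwrite(f"pics/{n}0.png",c["frame"][:,:,::-1])
    np.savez(f"{n}0.npz",**c)
    print(n,c["fov_y"],c["cx"],c["cy"],c["distortion"],c["R"],c["t"],(c["z_map"]>0).mean())
E
```

```text
pics
{'t': 0.0, 'q': array([ 1.17886064,  0.47776694,  0.02235273,  1.55647991, -0.01149968,
        1.1093039 , -0.08312733]), 'joint_vel': array([ 9.26654861e-05, -9.04930424e-04, -2.96838500e-04,  2.93876059e-04,
       -1.65883440e-03,  1.02351985e-03, -9.09529845e-04]), 'joint_torque': array([-8.34118055e-05, -5.96450758e+01,  1.60782259e+00, -2.81188881e+01,
        1.24867281e-02,  9.47058492e-03, -5.46988034e-06]), 'eef_pos': array([ 0.18882711, -0.64739969,  0.22073621]), 'tool_rot': array([-4.90562239e-04,  8.00006912e-01, -5.99990086e-01, -7.72226852e-04]), 'contact_force': array([ 0.29140487, -0.43199048, -0.3004188 ]), 'torque': array([-0.03857289,  0.00649442, -0.0276361 ]), 'gripper_width': 0.9993353105774889}
side 46.13815507997684 326.02888267045296 246.73974505400312 [-0.1129161  0.         0.         0.         0.       ] [[ 0.99436106  0.10599445 -0.00335587]
 [ 0.08241546 -0.79230065 -0.60453897]
 [-0.06673663  0.60085344 -0.79656849]] [-0.46320125 -0.03886518  1.78323401] 0.9957845052083333
top 47.19011061716778 319.3217107290121 240.9325253153628 [-0.09112708  0.          0.          0.          0.        ] [[-0.45877997 -0.88852603  0.006514  ]
 [-0.69325797  0.35335069 -0.62812154]
 [ 0.55580061 -0.29268546 -0.77808797]] [0.15972026 0.39452806 1.57117797] 0.9959635416666667
```

View pics/side0.png

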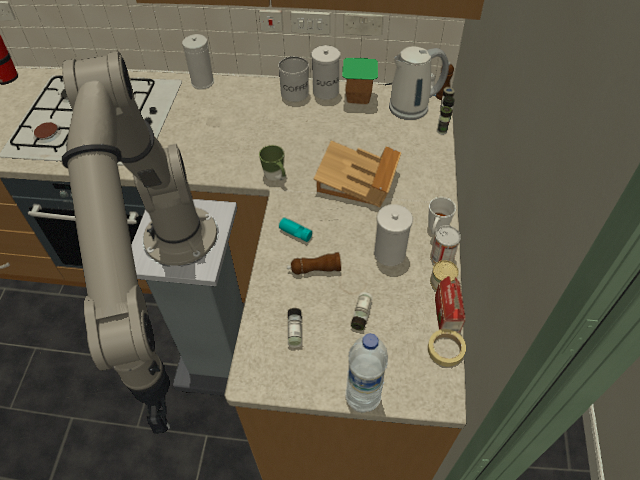

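View pics/top0.png

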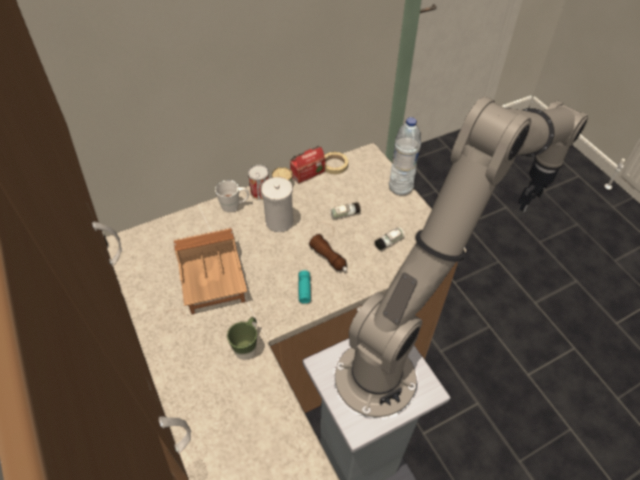

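```bash
cat > h.py <<'E'
import numpy as np,cv2
def K(c):
    f=240/np.tan(np.radians(float(c["fov_y"]))/2)
    return np.array([[f,0,float(c["cx"])],[0,f,float(c["cy"])],[0,0,1]])
def rays(c,uv):
    n=cv2.undistortPoints(np.asarray(uv,float).reshape(-1,1,2),K(c),np.asarray(c["distortion"],float)).reshape(-1,2)
    return np.c_[n,np.ones(len(n))]
def onplane(c,uv,z):
    d=rays(c,uv)@c["R"]; o=-c["R"].T@c["t"]
    return o+d*((z-o[2])/d[:,2])[:,None]
def cloud(c):
    v,u=np.mgrid[0:480,0:640]
    r=rays(c,np.c_[u.ravel(),v.ravel()])*np.asarray(c["z_map"]).reshape(-1,1)
    return ((r-c["t"])@c["R"]).reshape(480,640,3)
def proj(c,X):
    rv=cv2.Rodrigues(np.asarray(c["R"]))[0]
    return cv2.projectPoints(np.asarray(X,float).reshape(-1,1,3),rv,np.asarray(c["t"],float),K(c),np.asarray(c["distortion"],float))[0].reshape(-1,2)
def tri(c1,p1,c2,p2):
    a=rays(c1,p1)[:,:2];b=rays(c2,p2)[:,:2]
    P=cv2.triangulatePoints(np.c_[c1["R"],c1["t"]],np.c_[c2["R"],c2["t"]],a.T,b.T)
    return (P[:3]/P[3]).T
E
python3 - <<'E'
from h import *
def crop(n,b,s):
    c=np.load(f"{n}0.npz");im=c["frame"][b[1]:b[3],b[0]:b[2],::-1]
    return cv2.resize(im,(800,int(800*(b[3]-b[1])/(b[2]-b[0]))),interpolation=cv2.INTER_CUBIC)
cv2.imwrite("pics/c1.png",crop("side",(270,210,430,330+20),5))
cv2.imwrite("pics/c2.png",crop("top",(270,180,420,290),5))
cv2.imwrite("pics/c3.png",crop("side",(300,130,420,220),5))
s=np.load("side0.npz");P=cloud(s)
for p in[(250,350),(330,370),(400,330),(300,200)]:print(p,P[p[1],p[0]])
t=np.load("top0.npz");Pt=cloud(t)
for p in[(340,280),(160,300),(250,250)]:print(p,Pt[p[1],p[0]])
E
```

```text
(250, 350) [ 0.29548153 -0.3746625  -0.00272309]
(330, 370) [ 0.52029355 -0.41050138 -0.00246785]
(400, 330) [ 0.70325733 -0.27127266  0.00108129]
(300, 200) [0.35935103 0.18361467 0.00074557]
(340, 280) [ 0.34640028 -0.07470601  0.00166836]
(160, 300) [ 0.53957736  0.47204411 -0.00128002]
(250, 250) [ 0.59552287  0.13715423 -0.00102821]
```

View pics/c1.png

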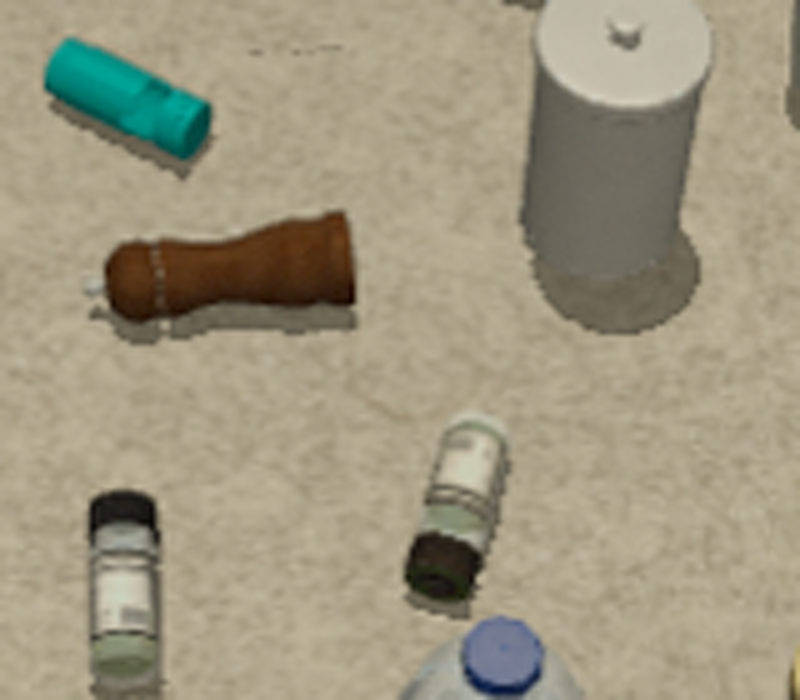

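View pics/c2.png

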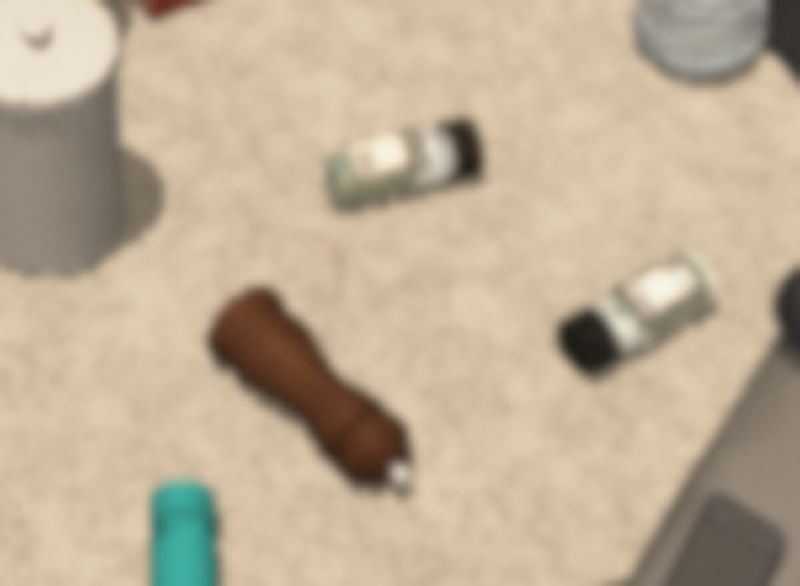

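View pics/c3.png

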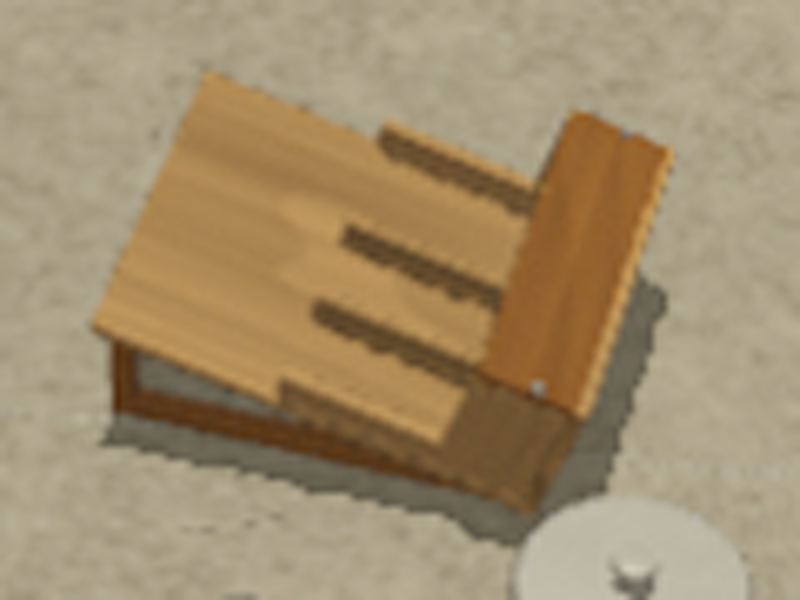

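Run:
```python
from h import *
s=np.load("side0.npz");t=np.load("top0.npz");P=cloud(s);Q=cloud(t)
c3=lambda x,y:(300+x*.15,130+y*.15)
print("corners L,R",onplane(s,[c3(206,72),c3(93,325)],0.074))
sn,cs=np.sin(np.radians(15)),np.cos(np.radians(15))
print("hood front lower corner-ish", onplane(s,[c3(485,368),c3(537,185)],0.074-0.18*sn+.072*cs))
# wall starts
for p in [c3(385,128),c3(345,232),c3(318,305),c3(283,385)]: print("wall",p,onplane(s,[p],0.074-.1*sn+.018*cs))
# tray plane
m=np.zeros((480,640),np.uint8);cv2.fillPoly(m,[np.array([c3(206,90),c3(110,318),c3(270,380),c3(360,140)],int)],1)
X=P[m>0];c=X.mean(0);print("plane n",np.linalg.svd(X-c)[2][2],c)
# top view same
def top(n,P,b,lo=0.006,sel=None):
    sub=P[b[1]:b[3],b[0]:b[2]].reshape(-1,3);k=sub[:,2]>lo
    if sel is not None:k&=sel(sub)
    X=sub[k][:,:2];
    (cx,cy),(w,h),a=cv2.minAreaRect((X*1000).astype(np.float32));print(n,k.sum(),"rect",cx,cy,w,h,a,"zmax",np.percentile(sub[k][:,2],98))
top("jar1 s",P,(282,303,306,352));top("jar1 t",Q,(372,226,408,252))
top("jar2 s",P,(348,290,376,334));top("jar2 t",Q,(328,200,364,222))
top("mill s",P,(284,248,345,280));top("mill t",Q,(306,232,352,276))
top("canister s",P,(370,200,415,275),.17);top("bottle s",P,(340,330,392,412),.2)
top("mug s",P,(255,140,290,190),.05);top("mug t",Q,(222,315,262,360),.05)
top("hood s",P,(360,140,402,200),.085)
top("rack t",Q,(172,225,248,312),.045)
```

```text
corners L,R [[0.44017402 0.40155075 0.074     ]
 [0.4037062  0.2151081  0.074     ]]
hood front lower corner-ish [[0.59499455 0.18431858 0.09695923]
 [0.61387994 0.31143435 0.09695923]]
wall (357.75, 149.2) [[0.53498375 0.37823176 0.06550476]]
wall (351.75, 164.8) [[0.52040228 0.30046199 0.06550476]]
wall (347.7, 175.75) [[0.51112641 0.24824363 0.06550476]]
wall (342.45, 187.75) [[0.49871954 0.1927837  0.06550476]]
plane n [ 0.94184238 -0.1902272  -0.27703165] [0.46543591 0.29207272 0.06986598]
jar1 s 558 rect 472.3595886230469 -639.051025390625 63.653175354003906 854.7958374023438 10.674139022827148 zmax 0.04483145341797889
jar1 t 426 rect -48.291015625 36.661041259765625 122.17254638671875 1274.608642578125 53.797725677490234 zmax 0.048401277842675006
jar2 s 539 rect 583.6597900390625 -603.1219482421875 899.5257568359375 66.85043334960938 87.88958740234375 zmax 0.045105687923225925
jar2 t 398 rect 50.27203369140625 84.142333984375 125.96076202392578 1377.393798828125 59.84229278564453 zmax 0.046562565771871074
mill s 823 rect 523.3922729492188 -528.245849609375 180.7509002685547 10
[... 284 characters left out ...]
922 88.39947509765625 zmax 0.6017687647394941
bottle s 1485 rect 619.3890991210938 -750.17724609375 89.5398941040039 603.7620239257812 1.5496736764907837 zmax 0.32143723808073593
mug s 541 rect 391.8279724121094 -358.96435546875 83.71514129638672 1437.5302734375 12.048600196838379 zmax 1.3954180735819761
mug t 615 rect -101.16354370117188 393.25372314453125 91.26045227050781 856.936767578125 74.69087982177734 zmax 0.1034961213737434
hood s 672 rect 589.9429321289062 -339.7982177734375 1424.3914794921875 82.7308120727539 86.1021728515625 zmax 1.3954180735819761
rack t 2594 rect 76.5555419921875 385.94854736328125 193.38832092285156 1212.6917724609375 78.74046325683594 zmax 0.10394910990089831
```

Run:
```python
from h import *
s=np.load("side0.npz");t=np.load("top0.npz");P=cloud(s);Q=cloud(t)
def top(n,P,b,lo=0.006,hi=.34):
    sub=P[b[1]:b[3],b[0]:b[2]];k=(sub[...,2]>lo)&(sub[...,2]<hi)
    nl,lab,st,_=cv2.connectedComponentsWithStats(k.astype(np.uint8),connectivity=4);i=1+np.argmax(st[1:,4]);k=lab==i
    X=sub[k];(cx,cy),(w,h),a=cv2.minAreaRect((X[:,:2]*1000).astype(np.float32))
    c=X[:,:2].mean(0);e,v=np.linalg.eigh(np.cov((X[:,:2]-c).T));d=v[:,1]
    print(n,k.sum(),"rect %.1f %.1f %.1f %.1f %.1f"%(cx,cy,w,h,a),"pca ang %.1f"%np.degrees(np.arctan2(d[1],d[0])),"z %.4f"%np.percentile(X[:,2],98))
top("jar1 s",P,(282,303,306,352));top("jar1 t",Q,(372,226,408,252))
top("jar2 s",P,(348,290,376,334));top("jar2 t",Q,(328,200,364,222))
top("mill s",P,(284,248,345,280));top("mill t",Q,(306,232,352,276))
top("canister s",P,(370,200,415,275),.17);top("canister t",Q,(258,174,300,235),.17);top("bottle s",P,(340,330,392,412),.02)
top("mug s",P,(255,140,290,190),.05);top("mug t",Q,(222,315,262,360),.05)
top("hood s",P,(360,140,402,206),.087)
top("hood t",Q,(172,225,248,312),.09)
top("rack t",Q,(172,225,248,312),.045)
top("rack s",P,(310,130,402,206),.045)
```

```text
jar1 s 545 rect 410.7 -301.3 41.7 119.2 10.2 pca ang 98.6 z 0.0446
jar1 t 374 rect 416.7 -300.2 57.6 114.1 11.6 pca ang 95.8 z 0.0468
jar2 s 529 rect 589.3 -233.0 112.0 40.8 80.3 pca ang 80.3 z 0.0442
jar2 t 363 rect 605.0 -235.0 121.1 78.4 81.5 pca ang 79.8 z 0.0464
mill s 790 rect 439.1 -90.4 160.2 53.4 10.5 pca ang -168.9 z 0.0565
mill t 650 rect 452.4 -94.7 185.5 78.5 15.2 pca ang -166.6 z 0.0582
canister s 716 rect 661.2 -5.9 101.3 102.2 21.9 pca ang -147.6 z 0.1874
canister t 499 rect 660.8 -3.3 99.7 101.0 55.1 pca ang 76.3 z 0.1882
bottle s 2573 rect 610.6 -489.0 76.5 93.1 85.2 pca ang 176.0 z 0.3194
mug s 525 rect 254.6 281.4 83.9 126.6 10.3 pca ang 115.9 z 0.0997
mug t 607 rect 253.0 286.8 85.9 110.1 8.2 pca ang 150.0 z 0.1022
hood s 556 rect 632.3 270.1 199.5 54.5 77.7 pca ang 79.9 z 0.1017
hood t 553 rect 632.6 275.4 193.0 56.0 78.3 pca ang 78.8 z 0.1051
rack t 2534 rect 542.5 293.2 193.4 262.5 78.7 pca ang 168.4 z 0.1026
rack s 1377 rect 498.5 297.4 206.4 164.8 79.5 pca ang 89.7 z 0.0737
```

Run:
```python
from h import *
from scipy.optimize import least_squares
from station import bot
print("tip",bot.tip_reach)
s=np.load("side0.npz");t=np.load("top0.npz");P=cloud(s);Q=cloud(t)
def pts(P,b,lo=0.008,hi=.07):
    sub=P[b[1]:b[3],b[0]:b[2]];k=(sub[...,2]>lo)&(sub[...,2]<hi)
    nl,lab,st,_=cv2.connectedComponentsWithStats(k.astype(np.uint8),connectivity=4);return sub[lab==1+np.argmax(st[1:,4])]
for n,bs,bt,r,a0 in(("jar1",(282,303,306,352),(372,226,408,252),.0205,98),("jar2",(348,290,376,334),(328,200,364,222),.0205,80),("mill",(284,248,345,280),(306,232,352,276),.027,191)):
    for nm,X in(("s",pts(P,bs)),("t",pts(Q,bt)),("both",np.r_[pts(P,bs),pts(Q,bt)])):
        c=X.mean(0)
        f=lambda p:np.hypot((X[:,0]-c[0])*-np.sin(p[1])+(X[:,1]-c[1])*np.cos(p[1])-p[0],X[:,2]-r)-r
        o=least_squares(f,[0,np.radians(a0)],loss="soft_l1",f_scale=.002)
        a=o.x[1];l=(X[:,:2]-c[:2])@[np.cos(a),np.sin(a)];lo,hi=np.percentile(l,[1,99]);m=(lo+hi)/2
        print(n,nm,"ang %.1f"%np.degrees(a),"mid",np.round(1000*(c[:2]+o.x[0]*np.array([-np.sin(a),np.cos(a)])+m*np.array([np.cos(a),np.sin(a)])),1),"len %.1f"%((hi-lo)*1000),"rms",np.median(abs(o.fun)))
im=t["frame"][220:320,165:255,::-1];cv2.imwrite("pics/c4.png",cv2.resize(im,None,fx=6,fy=6,interpolation=cv2.INTER_CUBIC))
```

```text
tip 0.022
jar1 s ang 97.7 mid [ 410.8 -304.2] len 105.8 rms 0.0019709379493373334
jar1 t ang 97.8 mid [ 411.8 -299.4] len 105.6 rms 0.0024308202335779107
jar1 both ang 97.6 mid [ 411.2 -302. ] len 109.2 rms 0.002146791003189886
jar2 s ang 80.9 mid [ 588.8 -232.9] len 106.0 rms 0.0020539104046306805
jar2 t ang 82.1 mid [ 593.2 -228.5] len 104.7 rms 0.0027846626343664485
jar2 both ang 81.5 mid [ 590.6 -231.3] len 109.2 rms 0.0024420488193965806
mill s ang 187.8 mid [440.8 -80.3] len 153.8 rms 0.0034520371204840375
mill t ang 197.5 mid [442.6 -91.1] len 152.0 rms 0.003478241205130527
mill both ang 188.9 mid [439.9 -82.4] len 152.1 rms 0.004094166970436091
```

View pics/c4.png

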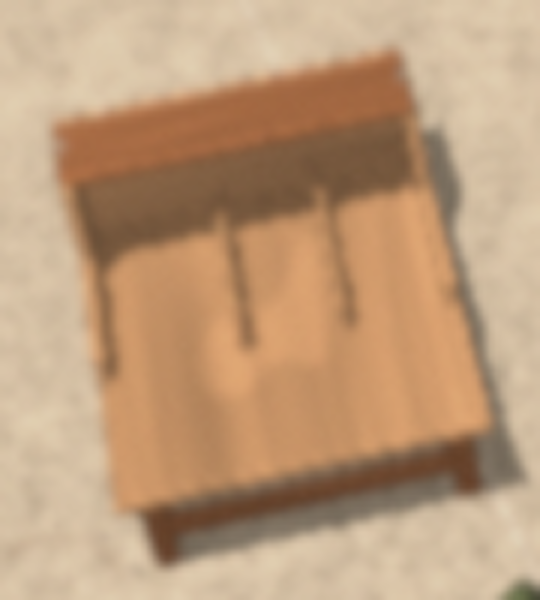

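Run:
```python
from h import *
s=np.load("side0.npz");t=np.load("top0.npz")
c3=lambda x,y:(300+x*.15,130+y*.15)
c4=lambda x,y:(165+x/6-.4,220+y/6-.4)
A=[c3(206,72),c3(93,325),c3(345,232),c3(318,305),c3(385,128)];B=[c4(118,505),c4(492,430),c4(247,345),c4(348,323),c4(110,375)]
print(np.round(tri(s,A,t,B)*1000,1))
print("side plane",np.round(1000*onplane(s,A[:2],.074),1),"top",np.round(1000*onplane(t,B[:2],.074),1))
sn,cs=np.sin(np.radians(15)),np.cos(np.radians(15))
print(np.round(1000*onplane(s,A[2:],.074-.1*sn+.018*cs),1),np.round(1000*onplane(t,B[2:],.074-.1*sn+.018*cs),1))
print("mill knob,base tri",np.round(1000*tri(s,[(289,267.4),(339.6,261.6)],t,[(345,269),(315,238.5)]),1))
# brown mask axis at z=.027 plane
for n,c,b in(("s",s,(280,245,350,285)),("t",t,(300,228,356,280))):
    h=cv2.cvtColor(c["frame"],cv2.COLOR_RGB2HSV);m=((h[...,0]<14)&(h[...,1]>130)&(h[...,2]<150));k=np.zeros_like(m);k[b[1]:b[3],b[0]:b[2]]=m[b[1]:b[3],b[0]:b[2]]
    v,u=np.nonzero(k);(cx,cy),(w,hh),a=cv2.minAreaRect(np.c_[u,v].astype(np.float32));print(n,k.sum(),cx,cy,w,hh,a)
    X=onplane(c,np.c_[u,v],.027)[:,:2];ce=X.mean(0);d=np.linalg.eigh(np.cov(X.T))[1][:,1];print(ce,np.degrees(np.arctan2(d[1],d[0])))
```

```text
[[440.7 408.8  68.9]
 [402.2 223.6  64.9]
 [519.6 315.7  50.4]
 [509.8 263.   49.8]
 [533.1 387.8  54.6]]
side plane [[440.2 401.6  74. ]
 [403.7 215.1  74. ]] top [[438.9 409.8  74. ]
 [395.8 224.9  74. ]]
[[520.4 300.5  65.5]
 [511.1 248.2  65.5]
 [535.  378.2  65.5]] [[508.4 317.2  65.5]
 [497.6 265.   65.5]
 [522.7 387.5  65.5]]
mill knob,base tri [[ 366.1 -103.7   19.8]
 [ 516.1  -72.1   29.2]]
s 326 315.3988342285156 263.1171875 17.319551467895508 48.7963752746582 85.8150863647461
[ 0.44878039 -0.0894407 ] -167.6147598823545
t 442 327.5000305175781 252.50003051757812 41.01219177246094 12.727920532226562 45.0
[ 0.45217962 -0.08124364] -169.37396129374207
```

Run:
```python
from h import *
s=np.load("side0.npz");t=np.load("top0.npz")
yaw=np.radians(-11.3);cs,sn=np.cos(np.radians(15)),np.sin(np.radians(15))
u=np.array([np.cos(yaw),np.sin(yaw),0]);v=np.array([-u[1],u[0],0]);X=cs*u-[0,0,sn];Z=sn*u+[0,0,cs]
T=np.c_[X,v,Z];O=np.array([.4225,.316,.074])
for n,c in(("s",s),("t",t)):
    L=((cloud(c)-O)@T)*1000
    k=(abs(L[...,2])<5)&(L[...,0]>15)&(L[...,0]<85)&(abs(L[...,1])<120)
    print(n,"z med",np.median(L[k][:,2]))
    for x in range(20,85,10):
        kk=k&(abs(L[...,0]-x)<5);a=L[kk][:,1];print(x,"y %.1f %.1f"%(a.min(),a.max()))
    for y in(-60,-20,20,60):
        kk=(abs(L[...,2])<6)&(abs(L[...,1]-y)<10)&(L[...,0]<60)&(L[...,0]>-30);print("xmin",y,L[kk][:,0].min())
    k=(L[...,2]>72)&(L[...,2]<84)&(L[...,0]>150)&(L[...,0]<250)&(abs(L[...,1])<130);print("hood",L[k].min(0),L[k].max(0))
    # wall tops
    for x in (115,130,145,160):
        k=(abs(L[...,0]-x)<6)&(L[...,2]>11)&(L[...,2]<24)&(abs(L[...,1])<110);print("walls",x,np.sort(L[k][:,1]).round())
```

```text
s z med -1.4918089130093626
20 y -101.4 87.6
30 y -100.5 88.1
40 y -100.7 85.2
50 y -99.1 90.7
60 y -101.2 91.0
70 y -104.7 91.1
80 y -101.8 90.6
xmin -60 -1.7053374872437899
xmin -20 -1.77422070092587
xmin 20 0.3167326086236178
xmin 60 0.11322842072516381
hood [ 176.13544759 -103.2922436    72.02074719] [233.7388679   91.72408685  81.97515283]
walls 115 [-106. -102. -101.  -99.  -98.  -97.  -97.  -97.  -96.  -95.  -89.  -43.
  -43.  -43.  -40.  -39.   10.   10.   15.   16.   16.   18.   77.   82.
   91.   91.]
walls 130 [-102. -100. -100. -100.  -96.  -95.  -94.  -92.  -89.  -41.  -39.  -39.
  -34.  -34.   15.   15.   16.   17.   17.   19.   83.   84.   85.   88.
   89.   89.]
walls 145 [-101.  -98.  -97.  -95.  -94.  -92.  -91.  -43.  -39.   16.   16.   18.
   20.   83.   85.   87.   87.   90.   91.   95.]
walls 160 [-100. -100.  -99.  -98.  -96.  -95.  -93.  -45.  -45.  -43.  -41.  -41.
  -37.   10.   11.   13.   13.   16.   16.   18.   20.   85.   91.   92.
   92.]
t z med -0.2366285269902168
20 y -94.3 97.3
30 y -95.3 97.1
40 y -95.4 96.1
50 y -93.2 94.8
60 y -95.6 97.0
70 y -94.1 97.1
80 y -94.9 96.6
xmin -60 -4.844654021780867
xmin -20 -5.841105768938241
xmin 20 -8.716229336204693
xmin 60 -5.8703152713686455
hood [171.46608082 -94.92317595  72.02688981] [240.17075724  97.13441009  82.64151871]
walls 115 [-95. -94. -93. -93. -91. -90. -35. -35. -32.  19.  20.  23.  23.  89.
  90.  92.  93.  93.  96.  96.]
walls 130 [-96. -92. -89. -88. -36. -35. -34.  18.  20.  21.  22.  89.  91.  92.
  92.  95.  95.]
walls 145 [-95. -95. -94. -93. -92. -89. -88. -88. -36. -34. -33. -32.  19.  20.
  22.  22.  23.  91.  91.  92.  93.  94.  95.  97.]
walls 160 [-94. -93. -91. -90. -87. -37. -36. -35. -34.  18.  21.  21.  89.  89.
  90.  93.  95.  97.  97.]
```

```bash
cat >> h.py <<'E'
from scipy.spatial.transform import Rotation as Ro
def go(o,xyz=None,jaw=None):
    w,x,y,z=o["tool_rot"];R=Ro.from_quat([x,y,z,w]).as_matrix()
    cur=np.degrees(np.arctan2(R[1,0],R[0,0]));print("t %.2f"%o["t"],"pos",np.round(o["eef_pos"]*1000,1),"jaw %.1f"%cur,"tilt",R[:2,2].round(3),"F",o["contact_force"].round(1),"w %.3f"%o["gripper_width"],"q7 %.2f"%o["q"][6])
    if xyz is not None:
        # nominal axes (tool assumed vertical)
        c,s=np.cos(np.radians(cur)),np.sin(np.radians(cur));Rn=np.array([[c,s,0],[s,-c,0],[0,0,-1]])
        d=(np.array(xyz)-o["eef_pos"]*1000)@Rn
        sp=None if jaw is None else -((jaw-cur+180)%360-180)
        print("-> d",d.round(1),"spin",sp)
E
python3 - <<'E'
from h import *
from station import bot
go(bot.get_obs(),(408.5,-280,120),7.7)
go(bot.get_obs(),(408.5,-280,25),7.7)
E
```

```text
t 0.10 pos [ 188.8 -647.5  220.8] jaw -73.7 tilt [-0.001  0.002] F [-0.  -0.5  0.7] w 1.000 q7 -0.08
-> d [-291.3 -313.8  100.8] spin -81.43936689663201
t 0.10 pos [ 188.8 -647.5  220.8] jaw -73.7 tilt [-0.001  0.002] F [-0.  -0.5  0.7] w 1.000 q7 -0.08
-> d [-291.3 -313.8  195.8] spin -81.43936689663201
```

Emit:
step_arm --pt "-291 -314 60 -81.4 0" --pt "-291 -314 60 -81.4 0" --pt "-291 -314 60 -81.4 0" --pt "-291 -314 60 -81.4 0" --pt "-291 -314 60 -81.4 0" --pt "-291 -314 60 -81.4 0" --pt "-291 -314 60 -81.4 0" --pt "-291 -314 60 -81.4 0" --pt "-291 -314 60 -81.4 0" --pt "-291 -314 60 -81.4 0" --pt "-291 -314 60 -81.4 0" --pt "-291 -314 60 -81.4 0" --pt "-291 -314 90 -81.4 0" --pt "-291 -314 110 -81.4 0" --pt "-291 -314 110 -81.4 0" --pt "-291 -314 110 -81.4 0" --newtons 40

```text
t: 1.43
eef_pos: [0.4081, -0.2802, 0.111]
tool_rot: [-0.001, 0.998, 0.067, -0.001]
contact_force: [0.2, 0.3, 0.5]
gripper_width: 1.0
```

Run:
```python
from h import *
from station import bot
o=bot.get_obs();go(o,(408.5,-280,25),7.7)
ims=[]
for n,ce in(("side",(300,300)),("top",(385,240))):
    c=bot.read_camera(n);np.savez(f"{n}1.npz",**c)
    f=c["frame"][ce[1]-60:ce[1]+60,ce[0]-50:ce[0]+50,::-1];ims.append(cv2.resize(f,None,fx=4,fy=4,interpolation=cv2.INTER_CUBIC))
    R=Ro.from_quat(np.roll(o["tool_rot"],-1)).as_matrix()
    print(n,proj(c,[o["eef_pos"],o["eef_pos"]+R[:,2]*.009]))
cv2.imwrite("pics/m1.png",np.hstack(ims))
```

```text
t 1.43 pos [ 408.1 -280.2  111. ] jaw 7.7 tilt [-0.002  0.002] F [0.2 0.3 0.5] w 1.000 q7 0.42
-> d [ 0.4 -0.2 86. ] spin -0.031161729605855726
side [[293.2106173  302.90437492]
 [293.37330503 304.6600058 ]]
top [[387.27949336 223.44555723]
 [386.99888051 225.24147311]]
```

View pics/m1.png

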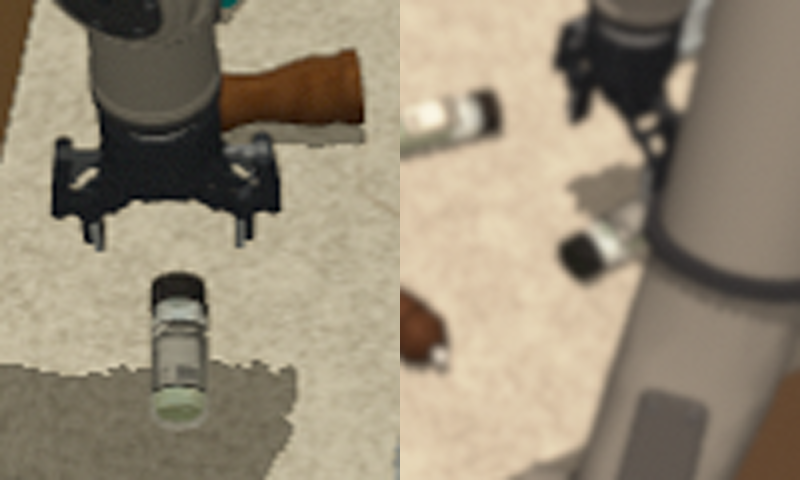

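Emit:
step_arm --pt "2 0 40 0 0" --pt "2 0 70 0 0" --pt "2 0 86 0 0" --pt "2 0 86 0 0" --pt "2 0 86 0 0.3" --pt "2 0 86 0 1" --pt "2 0 86 0 1" --pt "2 0 86 0 1" --pt "2 0 86 0 1" --pt "2 0 86 0 1" --pt "2 0 86 0 1" --pt "2 0 86 0 1" --newtons 40

```text
t: 2.53
eef_pos: [0.4169, -0.2821, 0.0308]
tool_rot: [0.003, 0.998, 0.067, 0.005]
contact_force: [-0.7, 3.4, 37.5]
gripper_width: 0.003
```

Emit:
step_arm --pt "0 0 0 0 1" --pt "0 0 -40 0 1" --pt "0 0 -80 0 1" --pt "0 0 -120 0 1" --pt "0 0 -130 0 1"

```text
t: 2.95
eef_pos: [0.4141, -0.2819, 0.1621]
tool_rot: [0.003, 0.998, 0.067, 0.004]
contact_force: [0.6, -0.0, -0.5]
gripper_width: -0.002
```

Run:
```python
from h import *
from station import bot
o=bot.get_obs();go(o,(408.5,-280,25),7.7)
ims=[]
for n,ce in(("side",(300,280)),("top",(385,210))):
    c=bot.read_camera(n)
    f=c["frame"][ce[1]-60:ce[1]+60,ce[0]-50:ce[0]+50,::-1];ims.append(cv2.resize(f,None,fx=4,fy=4,interpolation=cv2.INTER_CUBIC))
cv2.imwrite("pics/m2.png",np.hstack(ims))
```

```text
t 2.95 pos [ 414.1 -281.9  162.1] jaw 7.7 tilt [ 0.008 -0.005] F [ 0.6 -0.  -0.5] w -0.002 q7 0.45
-> d [ -5.3  -2.7 137.1] spin -0.03836236283208905
```

View pics/m2.png

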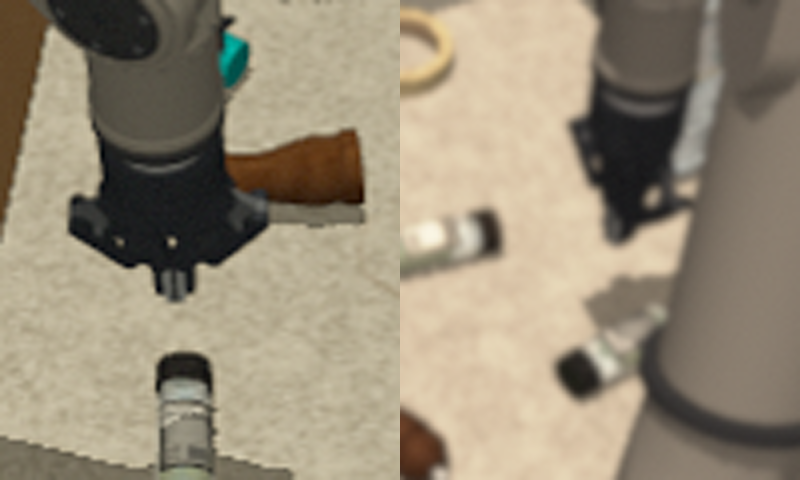

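Run:
```python
from h import *
from station import bot
c=bot.read_camera("side");np.savez("side2.npz",**c)
print(proj(c,[(.4085,-.28,.02),(.411,-.354,.0205),(.404,-.25,.0205)]))
f=c["frame"][200:370,230:400,::-1].copy()
cv2.imwrite("pics/m3.png",cv2.resize(f,None,fx=3.5,fy=3.5,interpolation=cv2.INTER_CUBIC))
P=cloud(c)
for b in[(282,300,312,356),(348,285,376,334)]:
    sub=P[b[1]:b[3],b[0]:b[2]];k=(sub[...,2]>.008)&(sub[...,2]<.06)
    nl,lab,st,_=cv2.connectedComponentsWithStats(k.astype(np.uint8));X=sub[lab==1+np.argmax(st[1:,4])];print(cv2.minAreaRect((X[:,:2]*1000).astype(np.float32)))
```

```text
[[294.99775655 319.91030481]
 [292.16020387 343.47739642]
 [294.87480021 310.47003988]]
((414.8760070800781, -302.982177734375), (42.05665588378906, 109.67498016357422), 6.830102920532227)
((589.2132568359375, -231.98280334472656), (108.57881164550781, 40.58208465576172), 80.95170593261719)
```

View pics/m3.png

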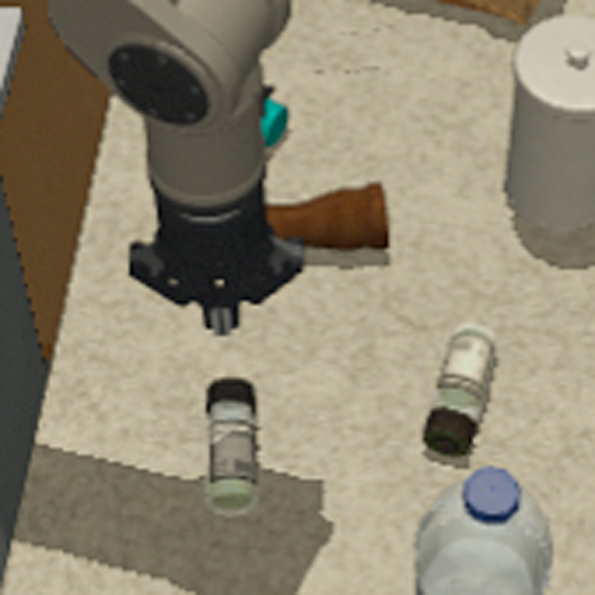

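Run:
```python
from h import *
from station import bot
o=bot.get_obs();R=Ro.from_quat(np.roll(o["tool_rot"],-1)).as_matrix()
c=bot.read_camera("side");t=bot.read_camera("top");np.savez("top2.npz",**t)
tip=o["eef_pos"]+R[:,2]*.022;print(o["eef_pos"],proj(c,[tip,o["eef_pos"]]),proj(t,[tip,o["eef_pos"]]))
ims=[]
for k,p in((c,proj(c,[tip])[0]),(t,proj(t,[tip])[0])):
    x,y=p.astype(int);f=k["frame"][y-25:y+25,x-25:x+25,::-1];f=cv2.resize(f,None,fx=8,fy=8,interpolation=cv2.INTER_NEAREST);q=((p-[x-25,y-25]+.5)*8).astype(int);cv2.drawMarker(f,tuple(map(int,q)),(0,0,255),0,20,1);ims.append(f)
cv2.imwrite("pics/m4.png",np.hstack(ims))
P=cloud(c)
x,y=proj(c,[tip])[0].astype(int)
for r in range(y-14,y+4,2):print(r,(P[r,x-3:x+4:3]*1000).round().tolist())
```

```text
[ 0.4113461  -0.28100151  0.15675331] [[293.93799218 298.56297367]
 [293.50473775 294.05625568]] [[387.71792    217.89809178]
 [388.41706579 213.38393957]]
284 [[409.0, -299.0, 230.0], [414.0, -287.0, 213.0], [423.0, -296.0, 229.0]]
286 [[407.0, -292.0, 211.0], [415.0, -294.0, 215.0], [423.0, -294.0, 217.0]]
288 [[407.0, -296.0, 208.0], [414.0, -294.0, 205.0], [423.0, -297.0, 212.0]]
290 [[406.0, -294.0, 195.0], [414.0, -296.0, 199.0], [420.0, -286.0, 186.0]]
292 [[405.0, -289.0, 178.0], [413.0, -293.0, 186.0], [420.0, -289.0, 180.0]]
294 [[380.0, -185.0, 1.0], [413.0, -295.0, 180.0], [397.0, -181.0, -2.0]]
296 [[380.0, -191.0, -0.0], [389.0, -190.0, -1.0], [398.0, -190.0, 1.0]]
298 [[382.0, -200.0, 3.0], [390.0, -197.0, 1.0], [399.0, -196.0, 0.0]]
300 [[382.0, -205.0, 1.0], [391.0, -204.0, 1.0], [400.0, -203.0, 1.0]]
```

View pics/m4.png

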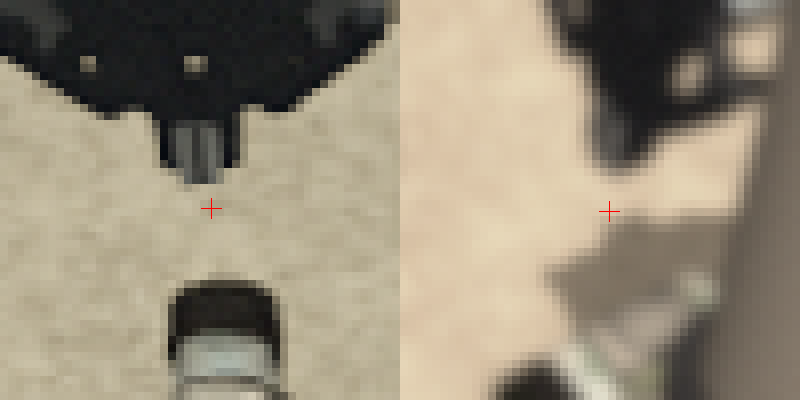

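Run:
```python
from h import *
from station import bot
o=bot.get_obs();go(o);print(o["q"],o["joint_vel"])
c=np.load("side2.npz");t=np.load("top2.npz")
print(tri(c,[(292.7,295.3)],t,[(389.,213.)]))
# initial: start hand in side0/top0
```

```text
t 3.20 pos [ 410.  -280.1  154.6] jaw 7.6 tilt [-0.002  0.001] F [0.6 0.6 0.4] w 0.002 q7 0.45
[ 0.84367867  0.30137594 -0.4347963   2.016551    0.16581075  0.85903396
  0.45060569] [-0.00445094  0.02033038  0.00224832  0.00713159 -0.00124032  0.0005279
  0.00150392]
[[ 0.41073281 -0.28409563  0.15671619]]
```

Emit:
step_arm --pt "0 -40 20 0 1" --pt "0 -80 50 0 1" --pt "0 -80 90 0 1" --pt "0 -80 110 0 1" --pt "0 -80 115 0 1" --pt "0 -80 115 0 1"

```text
t: 3.7
eef_pos: [0.3981, -0.2001, 0.0384]
tool_rot: [-0.002, 0.998, 0.067, -0.003]
contact_force: [0.8, 0.3, 0.7]
gripper_width: 0.0
```

Emit:
step_arm --pt "0 0 4 0 1" --pt "0 0 8 0 1" --pt "0 0 8 0 1"

```text
t: 3.95
eef_pos: [0.4009, -0.2019, 0.0331]
tool_rot: [0.0, 0.998, 0.066, 0.001]
contact_force: [-0.5, -0.6, -0.3]
gripper_width: -0.004
```

Emit:
step_arm --pt "0 0 4 0 1" --pt "0 0 8 0 1" --pt "0 0 8 0 1"

```text
t: 4.2
eef_pos: [0.4002, -0.2014, 0.0245]
tool_rot: [0.0, 0.998, 0.067, -0.0]
contact_force: [-0.6, -0.7, -0.3]
gripper_width: 0.0
```

Run:
```python
from h import *
from station import bot
o=bot.get_obs();go(o)
ims=[]
for n in("side","top"):
    k=bot.read_camera(n);p=proj(k,[o["eef_pos"]-[0,0,.022]])[0]
    x,y=p.astype(int);f=k["frame"][y-35:y+15,x-25:x+25,::-1];f=cv2.resize(f,None,fx=8,fy=8,interpolation=cv2.INTER_NEAREST);q=((p-[x-25,y-35]+.5)*8).astype(int);cv2.drawMarker(f,tuple(map(int,q)),(0,0,255),0,20,1);ims.append(f)
cv2.imwrite("pics/m5.png",np.hstack(ims))
```

```text
t 4.20 pos [ 400.2 -201.4   24.5] jaw 7.6 tilt [-0. -0.] F [-0.6 -0.7 -0.3] w 0.000 q7 0.14
```

View pics/m5.png

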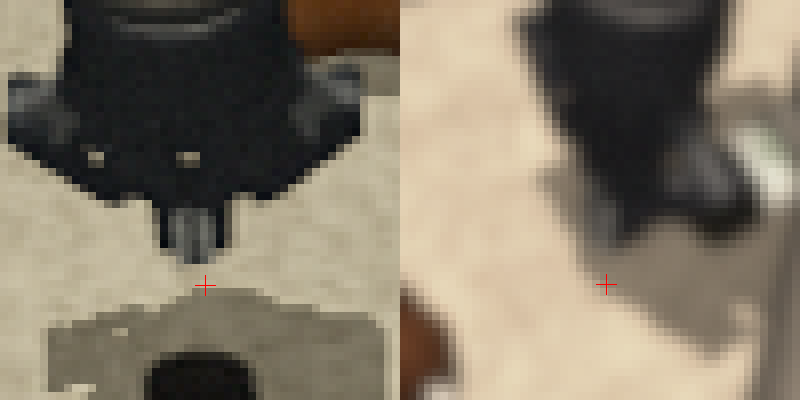

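Emit:
step_arm --pt "0 0 4 0 1" --pt "0 0 8 0 1" --pt "0 0 8 0 1"

```text
t: 4.55
eef_pos: [0.3999, -0.201, 0.016]
tool_rot: [-0.0, 0.998, 0.067, -0.0]
contact_force: [-0.1, 0.8, 0.1]
gripper_width: 0.001
```

Emit:
step_arm --pt "0 0 3 0 1" --pt "0 0 5 0 1" --pt "0 0 5 0 1"

```text
t: 4.8
eef_pos: [0.4001, -0.2011, 0.0113]
tool_rot: [-0.0, 0.998, 0.067, -0.0]
contact_force: [-0.9, -0.1, 0.3]
gripper_width: 0.002
```

Emit:
step_arm --pt "0 0 2 0 1" --pt "0 0 4 0 1" --pt "0 0 4 0 1"

```text
t: 5.05
eef_pos: [0.4002, -0.2011, 0.0074]
tool_rot: [-0.0, 0.998, 0.067, -0.0]
contact_force: [0.4, 0.1, 0.4]
gripper_width: 0.002
```

Emit:
step_arm --pt "0 0 2 0 1" --pt "0 0 4 0 1" --pt "0 0 4 0 1"

```text
t: 5.3
eef_pos: [0.4001, -0.2011, 0.0034]
tool_rot: [-0.0, 0.998, 0.067, -0.0]
contact_force: [-0.0, 0.9, 0.4]
gripper_width: 0.0
```

Emit:
step_arm --pt "0 0 2 0 1" --pt "0 0 3 0 1" --pt "0 0 3 0 1"

```text
t: 5.55
eef_pos: [0.4002, -0.2011, 0.0005]
tool_rot: [-0.0, 0.998, 0.067, -0.0]
contact_force: [0.3, 0.3, -0.3]
gripper_width: -0.002
```

Emit:
step_arm --pt "0 0 2 0 1" --pt "0 0 3 0 1" --pt "0 0 3 0 1"

```text
t: 5.8
eef_pos: [0.4002, -0.2011, -0.0025]
tool_rot: [-0.0, 0.998, 0.067, -0.0]
contact_force: [-0.2, -0.8, -1.1]
gripper_width: 0.002
```

Run:
```python
from h import *
from station import bot
o=bot.get_obs();go(o)
ims=[]
for n in("side","top"):
    k=bot.read_camera(n);p=proj(k,[o["eef_pos"]])[0]
    x,y=p.astype(int);f=k["frame"][y-35:y+15,x-25:x+25,::-1];f=cv2.resize(f,None,fx=8,fy=8,interpolation=cv2.INTER_NEAREST);q=((p-[x-25,y-35]+.5)*8).astype(int);cv2.drawMarker(f,tuple(map(int,q)),(0,0,255),0,20,1);ims.append(f)
cv2.imwrite("pics/m6.png",np.hstack(ims))
```

```text
t 5.80 pos [ 400.2 -201.1   -2.5] jaw 7.7 tilt [-0.  0.] F [-0.2 -0.8 -1.1] w 0.002 q7 0.11
```

View pics/m6.png

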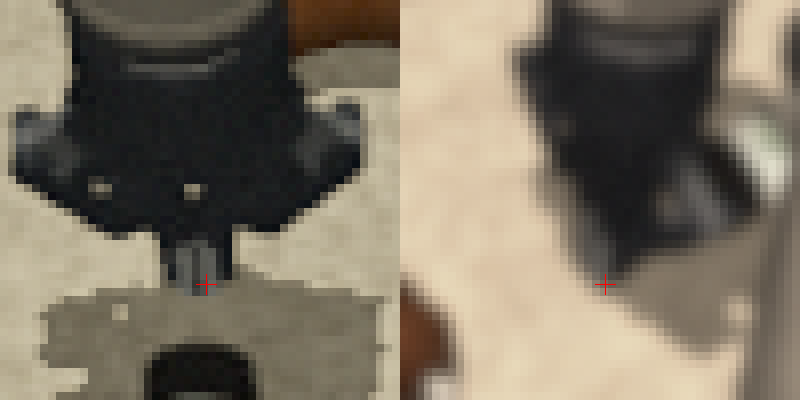

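Emit:
step_arm --pt "0 0 2 0 1" --pt "0 0 3 0 1" --pt "0 0 3 0 1"

```text
t: 6.15
eef_pos: [0.4002, -0.2011, -0.0055]
tool_rot: [-0.0, 0.998, 0.067, -0.0]
contact_force: [0.1, 0.8, 0.2]
gripper_width: 0.002
```

Emit:
step_arm --pt "0 0 2 0 1" --pt "0 0 3 0 1" --pt "0 0 3 0 1"

```text
t: 6.4
eef_pos: [0.4001, -0.2011, -0.0085]
tool_rot: [-0.0, 0.998, 0.067, -0.0]
contact_force: [-0.2, -0.4, 0.1]
gripper_width: 0.0
```

Emit:
step_arm --pt "0 0 1 0 1" --pt "0 0 2 0 1" --pt "0 0 2 0 1"

```text
t: 6.65
eef_pos: [0.4004, -0.2012, -0.0096]
tool_rot: [0.0, 0.998, 0.067, -0.0]
contact_force: [-2.9, 1.3, 13.9]
gripper_width: -0.004
```

Emit:
step_arm --pt "0 0 1 0 1" --pt "0 0 2 0 1" --pt "0 0 2 0 1"

```text
t: 6.9
eef_pos: [0.4005, -0.2012, -0.0097]
tool_rot: [0.001, 0.998, 0.067, -0.0]
contact_force: [-10.3, 4.8, 46.4]
gripper_width: 0.001
```

Emit:
step_arm --pt "0 0 1 0 1" --pt "0 0 2 0 1" --pt "0 0 2 0 1"

```text
t: 7.15
eef_pos: [0.4006, -0.2013, -0.0099]
tool_rot: [0.002, 0.998, 0.067, -0.0]
contact_force: [-16.6, 8.5, 79.1]
gripper_width: -0.0
```

Run:
```python
from h import *
from station import bot
o=bot.get_obs();go(o,(414,-279,60),6.8);go(o,(414,-279,-9),6.8)
```

```text
t 7.15 pos [ 400.6 -201.3   -9.9] jaw 7.7 tilt [-0.    -0.004] F [-16.6   8.5  79.1] w -0.000 q7 0.09
-> d [  2.9  78.8 -69.9] spin 0.8946390837298566
t 7.15 pos [ 400.6 -201.3   -9.9] jaw 7.7 tilt [-0.    -0.004] F [-16.6   8.5  79.1] w -0.000 q7 0.09
-> d [ 2.9 78.8 -0.9] spin 0.8946390837298566
```

Emit:
step_arm --pt "0 0 -40 0 1" --pt "0 20 -75 0.9 0" --pt "3 60 -75 0.9 0" --pt "3 79 -75 0.9 0" --pt "3 79 -75 0.9 0" --pt "3 79 -75 0.9 0" --pt "3 79 -75 0.9 0" --pt "3 79 -40 0.9 0" --pt "3 79 -10 0.9 0" --pt "3 79 -6 0.9 0" --pt "3 79 -6 0.9 0" --pt "3 79 -6 0.9 1" --pt "3 79 -6 0.9 1" --pt "3 79 -6 0.9 1" --pt "3 79 -6 0.9 1" --pt "3 79 -6 0.9 1" --pt "3 79 -6 0.9 1" --pt "3 79 -6 0.9 1" --newtons 40

```text
t: 8.65
eef_pos: [0.4145, -0.2795, -0.0069]
tool_rot: [0.001, 0.998, 0.059, 0.001]
contact_force: [-2.4, 0.9, 7.4]
gripper_width: 0.463
```

Run:
```python
from h import *
c=np.load("side2.npz");t=np.load("top2.npz")
print("m4 pred",proj(c,[(.4108,-.2806,.1655)]),"obs 292.7 295.3",proj(t,[(.4105,-.2805,.165)]),"obs 389 213")
print("m6 pred",proj(c,[(.4002,-.2011,.007)]),proj(t,[(.4002,-.2011,.007)]),"tcp",proj(c,[(.4002,-.2011,-.0025)]),proj(t,[(.4002,-.2011,-.0025)]))
```

```text
m4 pred [[293.14847302 292.09092925]] obs 292.7 295.3 [[388.69055251 211.89262908]] obs 389 213
m6 pred [[296.13110213 298.25736749]] [[365.35457505 253.30862478]] tcp [[296.28204594 299.9896906 ]] [[365.1523878  255.02604699]]
```

Emit:
step_arm --pt "0 0 -40 0 1" --pt "0 0 -80 0 1" --pt "0 0 -120 0 1" --pt "0 0 -160 -7 1" --pt "0 0 -170 -14 1" --pt "0 0 -170 -20 1"

```text
t: 9.15
eef_pos: [0.4161, -0.2805, 0.1664]
tool_rot: [0.003, 0.972, 0.234, 0.003]
contact_force: [-0.6, -0.2, -2.2]
gripper_width: 0.464
```

```bash
cat >> h.py <<'E'
yaw=np.radians(-11.3);_c,_s=np.cos(np.radians(15)),np.sin(np.radians(15))
_u=np.array([np.cos(yaw),np.sin(yaw),0]);_v=np.array([-_u[1],_u[0],0])
T=np.c_[_c*_u-[0,0,_s],_v,_s*_u+[0,0,_c]];O=np.array([420.5,314.,74.])
def tray(x,y,z):return O+T@np.array([x,y,z],float)
E
python3 - <<'E'
from h import *
from station import bot
p=tray(78,-64,21);print(p)
go(bot.get_obs(),(p[0]-60,p[1]-60,160),78.7)
E
```

```text
[487.17096341 235.41263896  74.09655683]
t 9.15 pos [ 416.1 -280.5  166.4] jaw 27.1 tilt [ 0.007 -0.005] F [-0.6 -0.2 -2.2] w 0.464 q7 0.75
-> d [ 217.4 -400.8    6.4] spin -51.62157454649963
```

Emit:
step_arm --pt "298 -427 0 -52 1" --pt "298 -427 0 -52 1" --pt "298 -427 0 -52 1" --pt "298 -427 0 -52 1" --pt "298 -427 0 -52 1" --pt "298 -427 0 -52 1" --pt "298 -427 0 -52 1" --pt "298 -427 0 -52 1" --pt "298 -427 0 -52 1" --pt "298 -427 0 -52 1" --pt "298 -427 0 -52 1" --pt "298 -427 0 -52 1" --pt "298 -427 0 -52 1" --pt "298 -427 30 -52 1" --pt "298 -427 60 -52 1" --pt "298 -427 85 -52 1" --pt "298 -427 85 -52 1" --pt "298 -427 85 -52 1"

```text
t: 10.65
eef_pos: [0.4869, 0.2359, 0.0765]
tool_rot: [-0.0, 0.773, 0.635, -0.001]
contact_force: [0.9, -0.1, -1.2]
gripper_width: 0.466
```

```bash
cat >> h.py <<'E'
def look(bot,fn,bs=(300,130,420,220),bt=(165,220,255,320)):
    ims=[]
    for n,b in(("side",bs),("top",bt)):
        c=bot.read_camera(n);np.savez(f"{n}_l.npz",**c)
        f=c["frame"][b[1]:b[3],b[0]:b[2],::-1];s=400/(b[2]-b[0]);ims.append(cv2.resize(f,(400,int(s*(b[3]-b[1]))),interpolation=cv2.INTER_CUBIC))
    h=max(i.shape[0] for i in ims)
    cv2.imwrite(fn,np.hstack([cv2.copyMakeBorder(i,0,h-i.shape[0],0,0,cv2.BORDER_CONSTANT) for i in ims]))
E
python3 - <<'E'
from h import *
from station import bot
o=bot.get_obs()
p=tray(78,-64,21);go(o,(p[0],p[1],46),78.7)
look(bot,"pics/p1.png")
E
```

```text
t 10.65 pos [486.9 235.9  76.5] jaw 78.8 tilt [-0.002 -0.001] F [ 0.9 -0.1 -1.2] w 0.466 q7 0.34
-> d [-0.4  0.3 30.5] spin 0.06948926725607407
```

View pics/p1.png

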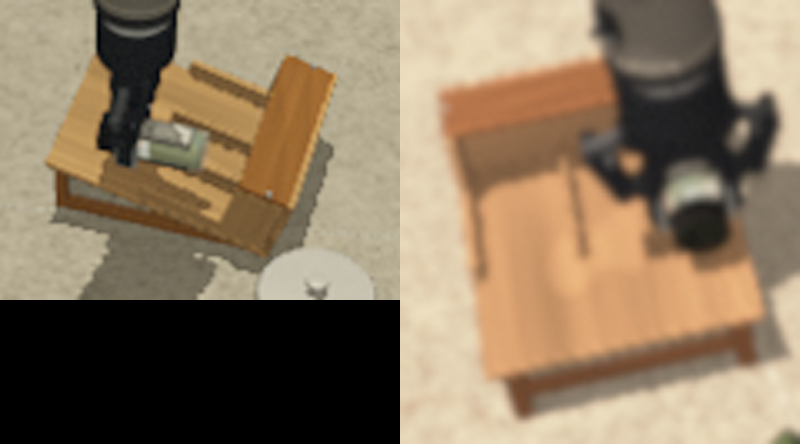

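```bash
cat >> h.py <<'E'
def jar(c,x0,x1,y0,y1,z0=8,z1=60):
    L=(cloud(c)*1000-O)@T
    k=(L[...,0]>x0)&(L[...,0]<x1)&(L[...,1]>y0)&(L[...,1]<y1)&(L[...,2]>z0)&(L[...,2]<z1)
    return L[k],k
E
python3 - <<'E'
from h import *
for n in("side","top"):
    c=np.load(f"{n}_l.npz");h=cv2.cvtColor(c["frame"],cv2.COLOR_RGB2HSV)
    L=(cloud(c)*1000-O)@T
    for x in range(30,170,15):
        k=(abs(L[...,0]-x)<7)&(abs(L[...,1]+64)<40)&(L[...,2]>15)&(L[...,2]<95)&(h[...,2]>(60 if n=="side" else 0))
        if k.sum()>3:print(n,x,k.sum(),"y",np.percentile(L[k][:,1],[3,97]).round(1),"z",np.percentile(L[k][:,2],[3,97]).round(1))
E
```

```text
side 75 44 y [-97.4 -49.1] z [41.  74.9]
side 90 59 y [-89.2 -59. ] z [43.  80.2]
side 105 64 y [-93.6 -54. ] z [16.2 82.4]
side 120 64 y [-97.3 -57.9] z [17.  86.7]
side 135 51 y [-96.5 -51.6] z [17.7 85.9]
side 150 8 y [-95.9 -38.3] z [15.9 18.4]
side 165 9 y [-96.3 -35.3] z [15.3 21.2]
top 30 24 y [-73.4 -46.8] z [45.6 66.4]
top 45 134 y [-93.6 -33.6] z [27.2 90. ]
top 60 127 y [-101.5  -26.4] z [42.7 89.7]
top 75 57 y [-94.4 -40.7] z [51.9 88.3]
top 90 9 y [-76.6 -37.7] z [28.4 75.5]
```

Run:
```python
from h import *
for n in("side","top"):
    c=np.load(f"{n}_l.npz");h=cv2.cvtColor(c["frame"],cv2.COLOR_RGB2HSV)
    L=(cloud(c)*1000-O)@T
    for x in (42,50,95,105,115,125,135):
        k=(abs(L[...,0]-x)<6)&(abs(L[...,1]+64)<40)&(L[...,2]>30)&(L[...,2]<95)&(h[...,2]>(60 if n=="side" else 0))
        if k.sum()>3:
            Y=L[k];top=Y[Y[:,2]>np.percentile(Y[:,2],75)]
            print(n,x,k.sum(),"y",np.percentile(Y[:,1],[3,97]).round(1),"ridge y",top[:,1].mean().round(1),"z",Y[:,2].max().round(1))
```

```text
side 95 52 y [-87.6 -57.1] ridge y -70.3 z 82.7
side 105 51 y [-89.8 -53.1] ridge y -72.2 z 82.9
side 115 51 y [-90.7 -56.4] ridge y -71.2 z 88.5
side 125 48 y [-89.6 -56.9] ridge y -70.1 z 91.6
side 135 38 y [-86.3 -51.2] ridge y -69.7 z 86.3
top 42 108 y [-82.6 -40.1] ridge y -61.6 z 91.5
top 50 93 y [-97.8 -29.9] ridge y -62.4 z 94.8
```

Emit:
step_arm --pt "3.5 0 5 0 1" --pt "3.5 0 14 0 1" --pt "3.5 0 20 0 1" --pt "3.5 0 23 0 1" --pt "3.5 0 26 0 1" --pt "3.5 0 28 0 1" --pt "3.5 0 28 0 1" --newtons 20

```text
t: 11.33
eef_pos: [0.4897, 0.2393, 0.0494]
tool_rot: [0.001, 0.773, 0.634, 0.0]
contact_force: [0.4, -3.4, 8.4]
gripper_width: 0.463
```

```bash
sed -i 's/420.5,314.,74/421,317.5,74/' h.py
python3 - <<'E'
from h import *
from station import bot
go(bot.get_obs())
look(bot,"pics/p2.png")
E
```

```text
t 11.33 pos [489.7 239.3  49.4] jaw 78.7 tilt [ 0.002 -0.001] F [ 0.4 -3.4  8.4] w 0.463 q7 0.30
```

View pics/p2.png

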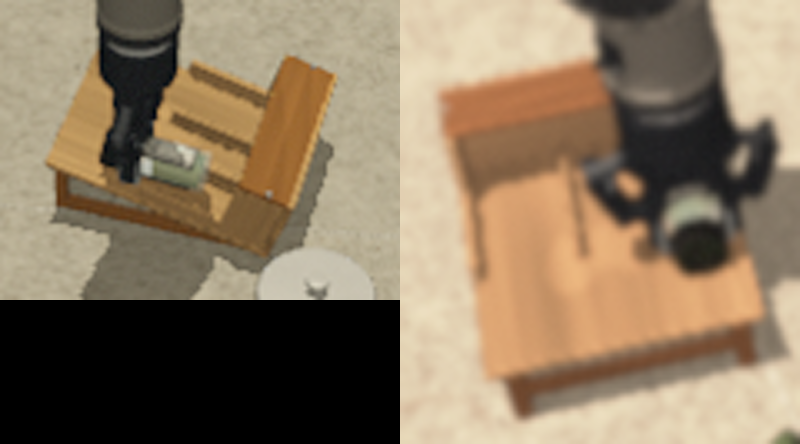

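Emit:
step_arm --pt "0 0 0 0 0.35" --pt "0 0 0 0 0.25" --pt "0 0 0 0 0.2" --pt "0 0 -20 0 0.2" --pt "0 0 -60 0 0.2" --pt "0 0 -80 0 0.2" --pt "-30 75 -80 0 1" --pt "-30 75 -80 0 1"

```text
t: 12.1
eef_pos: [0.5567, 0.1976, 0.131]
tool_rot: [0.001, 0.771, 0.636, 0.002]
contact_force: [2.1, 0.3, -0.6]
gripper_width: 0.531
```

Run:
```python
from h import *
from station import bot
go(bot.get_obs())
look(bot,"pics/p3.png")
```

```text
t 12.10 pos [556.7 197.6 131. ] jaw 79.1 tilt [0.003 0.001] F [ 2.1  0.3 -0.6] w 0.531 q7 0.52
```

View pics/p3.png

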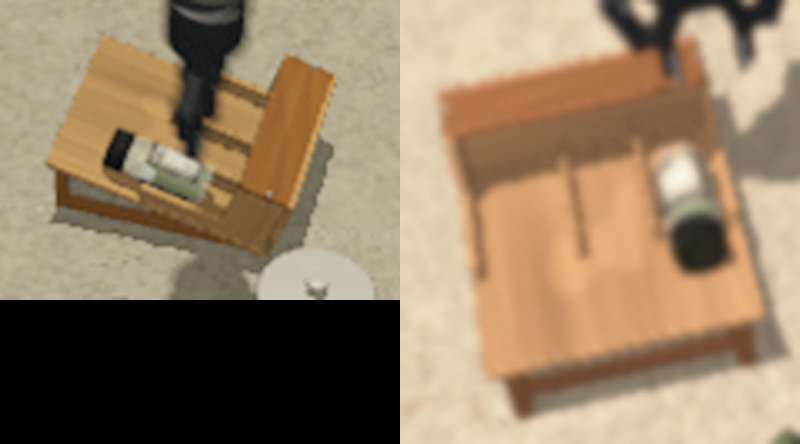

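Run:
```python
from h import *
from station import bot
o=bot.get_obs()
for n in("side","top"):
    L,k=jar(np.load(f"{n}_l.npz"),-10,200,-88,-40,22,48);L=L[L[:,0]<175];print(n,len(L),np.percentile(L,[1,99],axis=0).round(1).tolist())
p=tray(26,-64,14);print(p);go(o,(p[0],p[1],p[2]-9.5),78.7)
```

```text
side 294 [[52.4, -87.4, 23.1], [152.1, -53.1, 43.6]]
top 307 [[45.5, -83.0, 23.3], [157.3, -44.0, 45.8]]
[436.63989789 249.10965206  80.7936664 ]
t 12.20 pos [561.6 190.  128.4] jaw 78.2 tilt [ 0.003 -0.002] F [-0.3 -0.8 -1. ] w 0.356 q7 0.52
-> d [  32.3 -134.4   57.1] spin -0.48776621351493077
```

Emit:
step_arm --pt "29 -40 0 0 1" --pt "29 -80 0 0 1" --pt "29 -129 0 0 1" --pt "29 -129 0 0 1" --pt "29 -129 20 0 1" --pt "29 -129 40 0 1" --pt "29 -129 57 0 1" --pt "29 -129 57 0 1"

```text
t: 12.87
eef_pos: [0.4331, 0.2478, 0.0689]
tool_rot: [-0.0, 0.773, 0.635, -0.003]
contact_force: [-0.2, -0.5, -0.0]
gripper_width: -0.001
```

Run:
```python
from h import *
from station import bot
o=bot.get_obs();go(o)
print(((o["eef_pos"]*1000+[0,0,9.5]-O)@T).round(1))
look(bot,"pics/p4.png")
```

```text
t 12.87 pos [433.1 247.8  68.9] jaw 78.8 tilt [-0.005 -0.003] F [-0.2 -0.5 -0. ] w -0.001 q7 0.25
[ 23.5 -65.9  10.9]
```

View pics/p4.png

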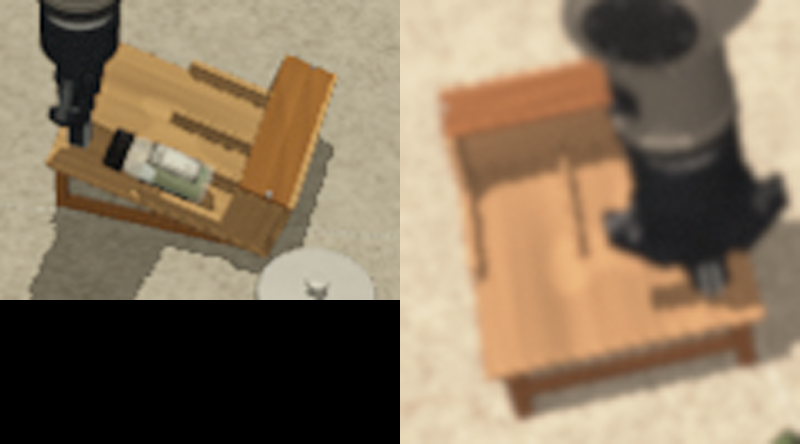

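Emit:
step_arm --pt "0 10 2.7 0 1" --pt "0 20 5.4 0 1" --pt "0 28 7.5 0 1" --pt "0 36 9.6 0 1" --pt "0 44 11.8 0 1" --pt "0 52 14 0 1" --pt "0 58 15.5 0 1" --pt "0 64 17 0 1" --pt "0 70 18.8 0 1" --pt "0 74 20 0 1" --pt "0 74 20 0 1"

```text
t: 13.88
eef_pos: [0.5086, 0.2345, 0.0514]
tool_rot: [0.0, 0.773, 0.634, 0.0]
contact_force: [0.2, 0.1, 0.9]
gripper_width: 0.0
```

Run:
```python
from h import *
from station import bot
o=bot.get_obs();go(o)
print(((o["eef_pos"]*1000+[0,0,9.5]-O)@T).round(1))
look(bot,"pics/p5.png")
```

```text
t 13.88 pos [508.6 234.5  51.4] jaw 78.7 tilt [ 0. -0.] F [0.2 0.1 0.9] w 0.000 q7 0.33
[102.1 -64.2  13.8]
```

View pics/p5.png

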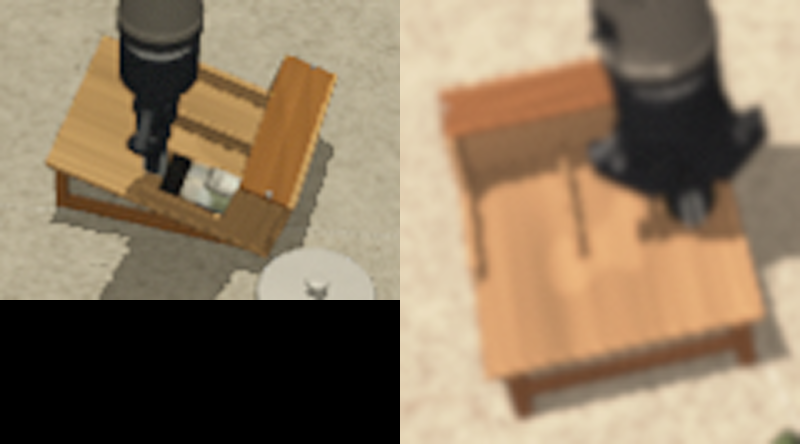

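Emit:
step_arm --pt "0 4 1 0 1" --pt "0 8 2 0 1" --pt "0 8 2 0 1"

```text
t: 14.23
eef_pos: [0.5164, 0.233, 0.0496]
tool_rot: [0.0, 0.773, 0.634, 0.0]
contact_force: [0.2, -0.8, 0.9]
gripper_width: -0.002
```

Emit:
step_arm --pt "0 2 0.5 0 1" --pt "0 4 1 0 1" --pt "0 4 1 0 1"

```text
t: 14.48
eef_pos: [0.5199, 0.2324, 0.0486]
tool_rot: [0.0, 0.773, 0.634, 0.0]
contact_force: [-0.5, -0.5, 0.3]
gripper_width: 0.003
```

Emit:
step_arm --pt "0 2 0.5 0 1" --pt "0 3 0.8 0 1" --pt "0 3 0.8 0 1"

```text
t: 14.73
eef_pos: [0.5211, 0.2324, 0.0481]
tool_rot: [-0.0, 0.773, 0.635, -0.001]
contact_force: [-5.5, -1.1, 5.5]
gripper_width: 0.001
```

Emit:
step_arm --pt "0 2 0.5 0 1" --pt "0 3 0.8 0 1" --pt "0 3 0.8 0 1"

```text
t: 14.98
eef_pos: [0.5213, 0.2327, 0.0477]
tool_rot: [-0.001, 0.772, 0.635, -0.002]
contact_force: [-14.5, -0.5, 15.1]
gripper_width: 0.003
```

Run:
```python
from h import *
from station import bot
o=bot.get_obs();go(o)
print(((o["eef_pos"]*1000+[0,0,9.5]-O)@T).round(1))
```

```text
t 14.98 pos [521.3 232.7  47.7] jaw 78.9 tilt [-0.006 -0.001] F [-14.5  -0.5  15.1] w 0.003 q7 0.35
[115.4 -63.5  13.6]
```

Emit:
step_arm --pt "0 -10 -5 0 1" --pt "0 -20 -45 0 1" --pt "0 -20 -85 0 1" --pt "0 -20 -125 0 1" --pt "0 -20 -165 0 1" --pt "0 -20 -165 0 1"

```text
t: 15.48
eef_pos: [0.5092, 0.2385, 0.2201]
tool_rot: [0.002, 0.773, 0.635, 0.006]
contact_force: [1.1, 0.5, -0.9]
gripper_width: 0.001
```

Run:
```python
from h import *
from station import bot
o=bot.get_obs()
go(o,(500,0,213),-8.5);go(o,(589,-250,213),-8.5)
look(bot,"pics/p6.png")
for n in("side","top"):
    L,k=jar(np.load(f"{n}_l.npz"),60,200,-88,-40,22,46);L=L[L[:,0]<175];print(n,len(L),np.percentile(L,[1,99],axis=0).round(1).tolist())
```

```text
t 15.48 pos [509.2 238.5 220.1] jaw 78.8 tilt [0.012 0.005] F [ 1.1  0.5 -0.9] w 0.001 q7 0.50
-> d [-235.7   37.4    7.1] spin 87.27490534323776
t 15.48 pos [509.2 238.5 220.1] jaw 78.8 tilt [0.012 0.005] F [ 1.1  0.5 -0.9] w 0.001 q7 0.50
-> d [-463.6  173.4    7.1] spin 87.27490534323776
side 151 [[121.8, -87.3, 22.2], [174.3, -45.4, 43.6]]
top 162 [[120.3, -83.8, 22.9], [173.9, -45.0, 45.5]]
```

View pics/p6.png

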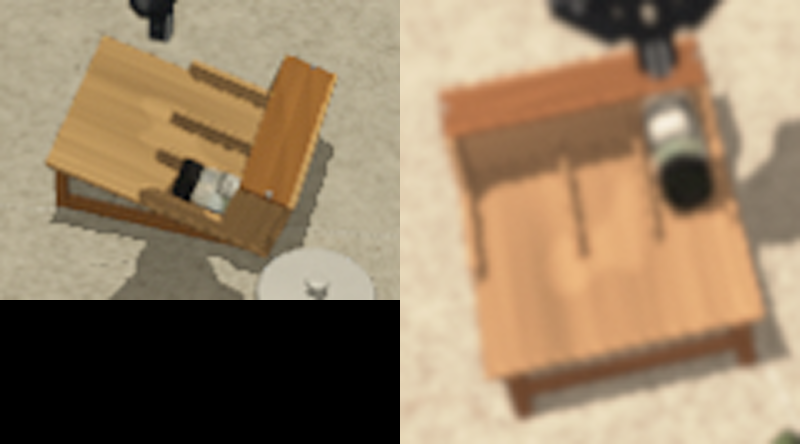

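Emit:
step_arm --pt "-40 6 0 7 1" --pt "-80 13 0 14 1" --pt "-120 20 0 21 1" --pt "-160 26 0 28 1" --pt "-200 33 0 35 1" --pt "-231 40 0 42 1" --pt "-266 61 0 49 1" --pt "-301 82 0 56 1" --pt "-336 103 0 63 1" --pt "-371 124 0 70 1" --pt "-406 145 0 77 0.5" --pt "-459 176 20 84 0" --pt "-459 176 60 87.3 0" --pt "-459 176 100 87.3 0" --pt "-459 176 125 87.3 0" --pt "-459 176 125 87.3 0" --pt "-459 176 125 87.3 0"

```text
t: 17.0
eef_pos: [0.5867, -0.2483, 0.0844]
tool_rot: [-0.001, 0.997, -0.074, -0.003]
contact_force: [0.8, 0.2, 1.0]
gripper_width: 0.975
```

Run:
```python
from h import *
from station import bot
o=bot.get_obs()
go(o,(589,-250,-8),-8.5)
look(bot,"pics/g2.png",(330,240,400,330),(320,160,390,240))
```

```text
t 17.00 pos [ 586.7 -248.3   84.4] jaw -8.5 tilt [-0.006  0.002] F [0.8 0.2 1. ] w 0.975 q7 -0.07
-> d [ 2.5  1.3 92.4] spin -0.00862214831894903
```

View pics/g2.png

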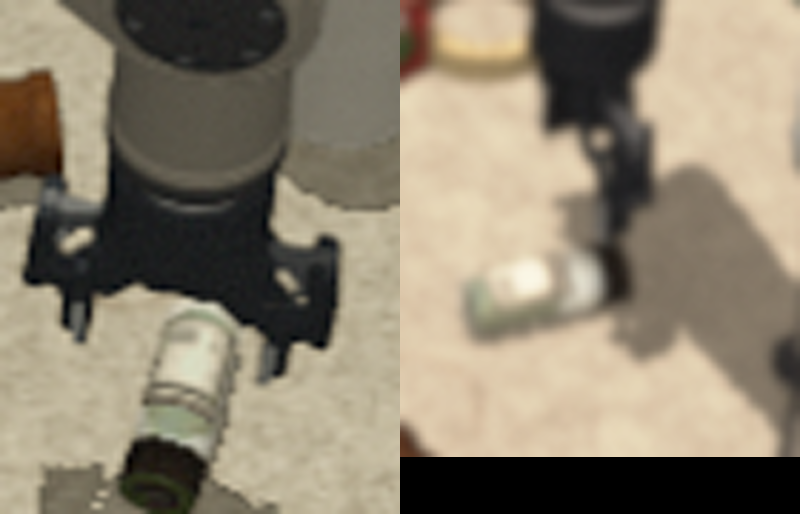

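Emit:
step_arm --pt "2 0 40 0 0" --pt "2 0 75 0 0" --pt "2 0 94 0 0" --pt "2 0 94 0 0" --pt "2 0 94 0 0.4" --pt "2 0 94 0 1" --pt "2 0 94 0 1" --pt "2 0 94 0 1" --pt "2 0 94 0 1" --pt "2 0 94 0 1" --pt "2 0 94 0 1" --newtons 40

```text
t: 18.02
eef_pos: [0.5925, -0.2501, -0.0043]
tool_rot: [0.001, 0.997, -0.075, 0.002]
contact_force: [-1.5, 0.3, 8.5]
gripper_width: 0.465
```

Run:
```python
from h import *
from station import bot
o=bot.get_obs()
p=tray(78,-9,21);print(p)
go(o,(480,0,205),-101.3);go(o,(p[0],p[1],76),-101.3)
```

```text
[498.44800134 292.84644518  74.09655683]
t 18.02 pos [ 592.5 -250.1   -4.3] jaw -8.6 tilt [ 0.003 -0.001] F [-1.5  0.3  8.5] w 0.465 q7 -0.12
-> d [-148.5 -230.5 -209.3] spin 92.73501882312438
t 18.02 pos [ 592.5 -250.1   -4.3] jaw -8.6 tilt [ 0.003 -0.001] F [-1.5  0.3  8.5] w 0.465 q7 -0.12
-> d [-173.9 -522.9  -80.3] spin 92.73501882312438
```

Emit:
step_arm --pt "0 0 -40 0 1" --pt "0 0 -80 0 1" --pt "0 0 -120 0 1" --pt "0 0 -160 0 1" --pt "-19 -29 -200 7 1" --pt "-38 -58 -215 14 1" --pt "-58 -90 -215 21 1" --pt "-80 -125 -215 28 1" --pt "-102 -160 -215 35 1" --pt "-125 -195 -215 42 1" --pt "-149 -231 -215 49 1" --pt "-152 -270 -215 56 1" --pt "-156 -310 -215 63 1" --pt "-159 -350 -215 70 1" --pt "-163 -390 -215 77 1" --pt "-166 -430 -200 84 1" --pt "-170 -470 -170 91 1" --pt "-174 -510 -130 92.7 1" --pt "-174 -523 -90 92.7 1" --pt "-174 -523 -83 92.7 1"

```text
t: 19.68
eef_pos: [0.4967, 0.2892, 0.0888]
tool_rot: [0.002, -0.635, 0.773, -0.0]
contact_force: [1.2, 0.4, -2.3]
gripper_width: 0.464
```

Emit:
step_arm --pt "0 0 0 0 1"

```text
t: 19.77
eef_pos: [0.4914, 0.2897, 0.0823]
tool_rot: [-0.003, -0.637, 0.771, 0.002]
contact_force: [-1.6, -0.0, -2.1]
gripper_width: 0.464
```

Run:
```python
from h import *
from station import bot
o=bot.get_obs()
p=tray(78,-9,21);go(o,(p[0],p[1],49),-101.3)
look(bot,"pics/p7.png")
for n in("side","top"):
    c=np.load(f"{n}_l.npz");h=cv2.cvtColor(c["frame"],cv2.COLOR_RGB2HSV)
    L=(cloud(c)*1000-O)@T
    for x in (42,50,95,105,115,125,135):
        k=(abs(L[...,0]-x)<6)&(abs(L[...,1]+9)<35)&(L[...,2]>30)&(L[...,2]<95)&(h[...,2]>(60 if n=="side" else 0))
        if k.sum()>3:
            Y=L[k];print(n,x,k.sum(),"y",np.percentile(Y[:,1],[3,97]).round(1),"z",Y[:,2].max().round(1))
```

```text
t 19.77 pos [491.4 289.7  82.3] jaw -100.9 tilt [-0.008 -0.001] F [-1.6 -0.  -2.1] w 0.464 q7 -2.62
-> d [-4.4 -6.3 33.3] spin 0.43258571814493507
side 95 46 y [-37.8  -6.4] z 83.4
side 105 44 y [-38.7  -7.7] z 86.6
side 115 43 y [-37.4  -5.9] z 87.7
side 125 44 y [-37.6  -8.2] z 88.4
side 135 21 y [-36.5  -0.5] z 82.2
top 42 112 y [-40.7  15.5] z 94.0
top 50 94 y [-41.9  22. ] z 94.8
```

View pics/p7.png

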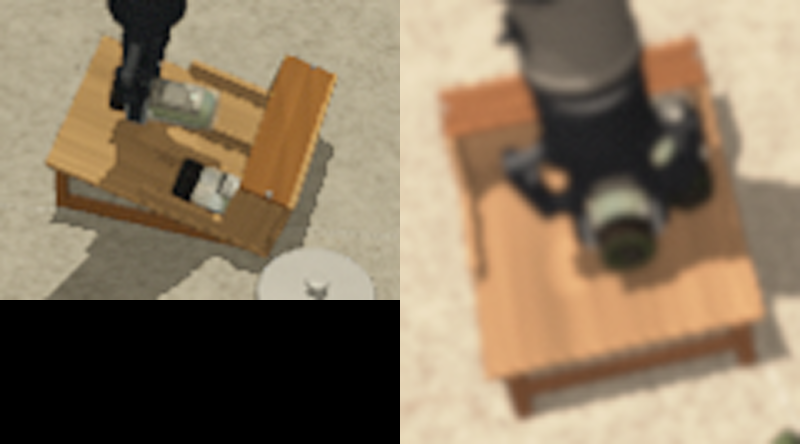

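Emit:
step_arm --pt "0 0 0 0 1" --pt "0 0 0 0 1"

```text
t: 20.03
eef_pos: [0.4975, 0.2852, 0.09]
tool_rot: [0.001, -0.634, 0.774, -0.001]
contact_force: [-0.6, 0.4, -0.8]
gripper_width: 0.464
```

Run:
```python
from h import *
from station import bot
o=bot.get_obs()
p=tray(78,-8.5,21);go(o,(p[0],p[1],49),-101.3)
```

```text
t 20.03 pos [497.5 285.2  90. ] jaw -101.4 tilt [0.003 0.001] F [-0.6  0.4 -0.8] w 0.464 q7 -2.62
-> d [-8.2  0.5 41. ] spin -0.05216210733863136
```

Emit:
step_arm --pt "-8 0 8 0 1" --pt "-8 0 18 0 1" --pt "-8 0 27 0 1" --pt "-8 0 33 0 1" --pt "-8 0 36 0 1" --pt "-8 0 39 0 1" --pt "-8 0 41 0 1" --pt "-8 0 41 0 1" --newtons 20

```text
t: 20.7
eef_pos: [0.5005, 0.293, 0.0481]
tool_rot: [0.002, -0.634, 0.774, -0.001]
contact_force: [4.0, -4.1, 11.6]
gripper_width: 0.463
```

Run:
```python
from h import *
from station import bot
o=bot.get_obs();go(o);print(((o["eef_pos"]*1000+[0,0,28]-O)@T).round(1))
look(bot,"pics/p8.png")
```

```text
t 20.70 pos [500.5 293.   48.1] jaw -101.3 tilt [ 0.004 -0.   ] F [ 4.  -4.1 11.6] w 0.463 q7 -2.65
[79.4 -8.5 23.4]
```

View pics/p8.png

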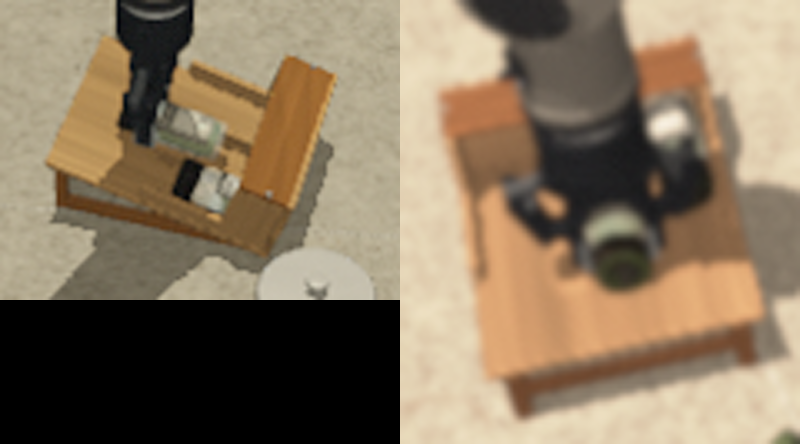

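Emit:
step_arm --pt "0 0 0 0 0.35" --pt "0 0 0 0 0.25" --pt "0 0 0 0 0.2" --pt "0 0 -20 0 0.2" --pt "0 0 -50 0 0.2" --pt "0 0 -80 0 0.2" --pt "0 25 -80 0 0.5" --pt "0 52 -80 0 1" --pt "0 52 -80 0 1" --pt "0 52 -80 0 1" --pt "0 52 -80 0 1"

```text
t: 21.72
eef_pos: [0.4467, 0.3037, 0.1267]
tool_rot: [-0.0, -0.635, 0.773, -0.0]
contact_force: [0.6, -0.3, -0.6]
gripper_width: 0.089
```

Run:
```python
from h import *
from station import bot
o=bot.get_obs();
p=tray(26,-9,17);go(o,(p[0],p[1],p[2]-9.5),-101.3)
look(bot,"pics/p9.png")
for n in("side","top"):
    L,k=jar(np.load(f"{n}_l.npz"),-10,200,-32,14,22,48);L=L[L[:,0]<175];print(n,len(L),np.percentile(L,[1,99],axis=0).round(1).tolist())
```

```text
t 21.72 pos [446.7 303.7 126.7] jaw -101.2 tilt [-0. -0.] F [ 0.6 -0.3 -0.6] w 0.089 q7 -2.67
-> d [ 0.5 -1.7 52.5] spin 0.07554430417451385
side 274 [[50.0, -31.2, 22.6], [151.8, 4.0, 44.1]]
top 58 [[46.1, -28.3, 23.1], [110.7, 10.8, 41.8]]
```

View pics/p9.png

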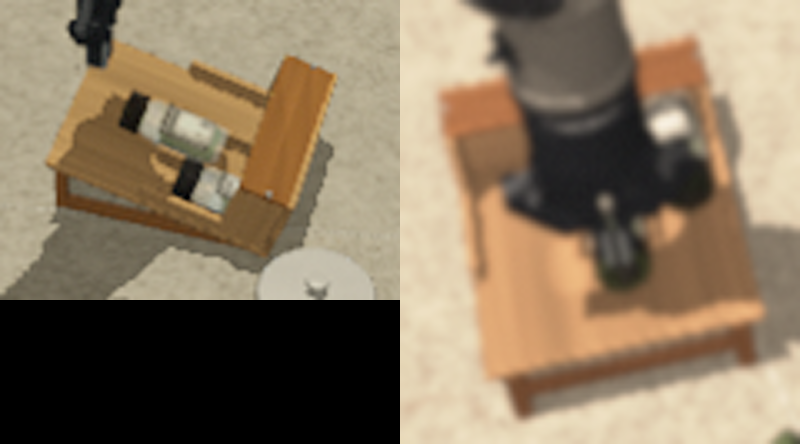

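Emit:
step_arm --pt "0 2 25 0 1" --pt "0 2 49 0 1" --pt "0 2 49 0 1" --pt "0 -10 52 0 1" --pt "0 -20 54.5 0 1" --pt "0 -29 57 0 1" --pt "0 -38 59 0 1" --pt "0 -47 61.5 0 1" --pt "0 -56 64 0 1" --pt "0 -62 65.5 0 1" --pt "0 -68 67 0 1" --pt "0 -74 69 0 1" --pt "0 -78 70 0 1" --pt "0 -80 70.5 0 1" --pt "0 -80 70.5 0 1"

```text
t: 23.07
eef_pos: [0.5253, 0.2882, 0.0563]
tool_rot: [-0.0, -0.634, 0.773, -0.0]
contact_force: [0.0, -0.7, 0.0]
gripper_width: 0.0
```

Run:
```python
from h import *
from station import bot
o=bot.get_obs();go(o);print(((o["eef_pos"]*1000+[0,0,9.5]-O)@T).round(1))
look(bot,"pics/p10.png")
```

```text
t 23.07 pos [525.3 288.2  56.3] jaw -101.3 tilt [-0. -0.] F [ 0.  -0.7  0. ] w 0.000 q7 -2.61
[106.5  -8.3  20.1]
```

View pics/p10.png

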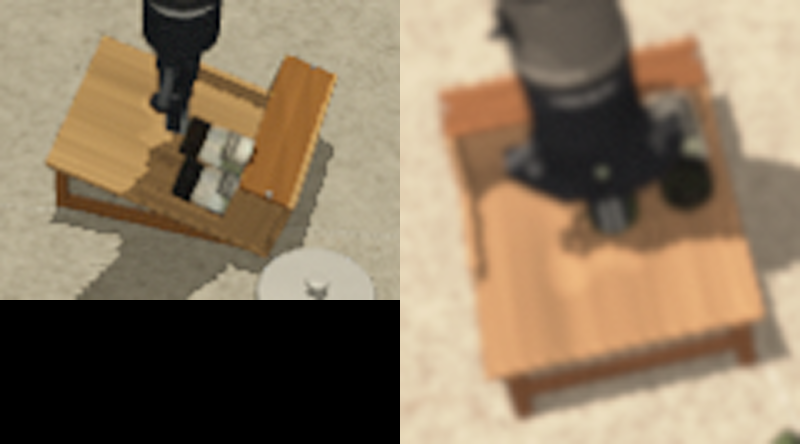

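Emit:
step_arm --pt "0 -3 0.8 0 1" --pt "0 -6 1.6 0 1" --pt "0 -8 2.1 0 1" --pt "0 -8 2.1 0 1"

```text
t: 23.5
eef_pos: [0.5332, 0.2866, 0.0543]
tool_rot: [-0.0, -0.634, 0.773, 0.0]
contact_force: [0.3, -0.2, -0.0]
gripper_width: 0.001
```

Emit:
step_arm --pt "0 -2 0.5 0 1" --pt "0 -3 0.8 0 1" --pt "0 -3 0.8 0 1"

```text
t: 23.75
eef_pos: [0.5336, 0.2869, 0.0539]
tool_rot: [-0.001, -0.635, 0.773, 0.001]
contact_force: [-7.3, 0.2, 7.5]
gripper_width: 0.002
```

Emit:
step_arm --pt "0 -2 0.5 0 1" --pt "0 -3 0.8 0 1" --pt "0 -3 0.8 0 1"

```text
t: 24.0
eef_pos: [0.5338, 0.2872, 0.0537]
tool_rot: [-0.003, -0.635, 0.772, 0.002]
contact_force: [-16.0, -0.4, 19.2]
gripper_width: -0.003
```

Emit:
step_arm --pt "0 8 -5 0 1" --pt "0 20 -40 0 1" --pt "0 20 -80 0 1" --pt "0 20 -110 0 1" --pt "0 20 -110 0 1"

```text
t: 24.42
eef_pos: [0.5225, 0.2921, 0.1698]
tool_rot: [0.006, -0.634, 0.773, -0.001]
contact_force: [0.5, -0.6, 1.4]
gripper_width: 0.003
```

Run:
```python
from h import *
from station import bot
o=bot.get_obs();go(o)
look(bot,"pics/p11.png")
for n in("side","top"):
  for y in(-64,-9):
    L,k=jar(np.load(f"{n}_l.npz"),60,175,y-22,y+22,24,46);print(n,y,len(L),np.percentile(L,[1,99],axis=0).round(1).tolist())
look(bot,"pics/mill.png",(270,230,360,300),(290,210,370,290))
```

```text
t 24.42 pos [522.5 292.1 169.8] jaw -101.2 tilt [0.01  0.006] F [ 0.5 -0.6  1.4] w 0.003 q7 -2.56
side -64 139 [[122.1, -85.7, 24.4], [174.2, -52.1, 45.0]]
side -9 130 [[121.8, -30.7, 24.9], [174.7, 4.8, 44.2]]
top -64 153 [[119.5, -83.2, 24.9], [172.8, -44.6, 44.7]]
top -9 156 [[119.9, -28.4, 24.3], [171.9, 10.4, 45.3]]
```

View pics/p11.png

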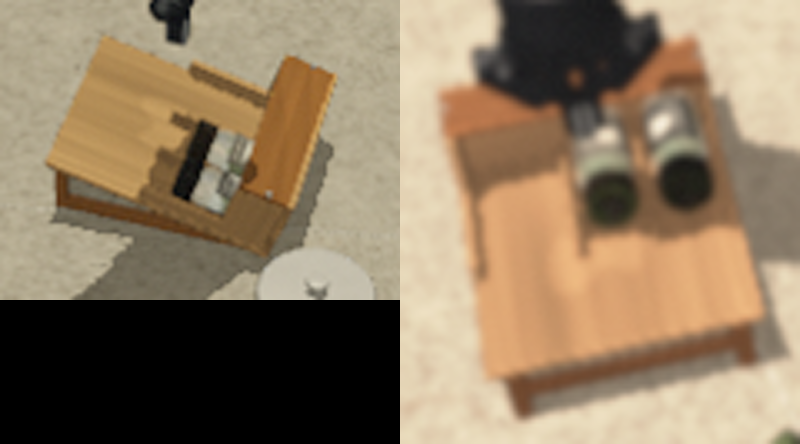

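View pics/mill.png

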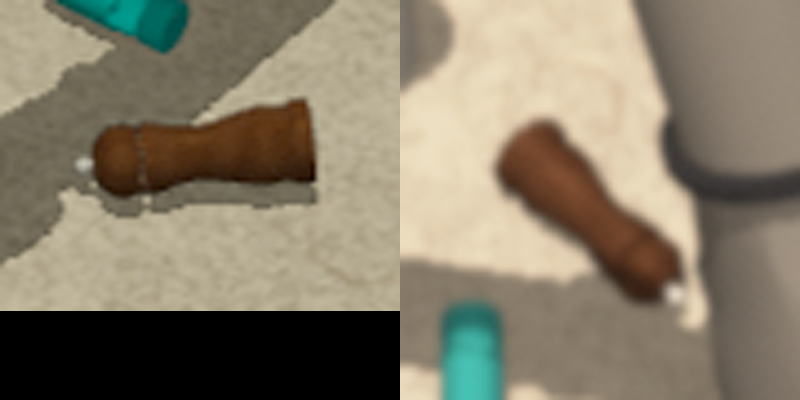

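Run:
```python
from h import *
from station import bot
o=bot.get_obs();go(o,(423.5,-88.5,100),101.5)
```

```text
t 24.62 pos [518.7 288.9 161.9] jaw -101.3 tilt [-0.001 -0.001] F [0.1 0.6 0.7] w 0.003 q7 -2.56
-> d [388.7  19.7  61.9] spin 157.24496019585615
```

Emit:
step_arm --pt "30 1 0 -7 0.5" --pt "60 3 0 -14 0" --pt "90 5 0 -21 0" --pt "120 6 0 -28 0" --pt "150 8 0 -35 0" --pt "180 9 0 -42 0" --pt "210 11 0 -49 0" --pt "240 12 0 -56 0" --pt "270 14 0 -63 0" --pt "300 15 0 -70 0" --pt "330 17 0 -77 0" --pt "360 18 0 -84 0" --pt "389 20 0 -91 0" --pt "389 20 20 -98 0" --pt "389 20 20 -105 0" --pt "389 20 20 -112 0" --pt "389 20 20 -112 0"

```text
t: 26.03
eef_pos: [0.4223, -0.0883, 0.1413]
tool_rot: [-0.001, 0.995, 0.096, -0.001]
contact_force: [-0.4, -0.2, -0.1]
gripper_width: 0.999
```

Emit:
step_arm --pt "0 0 0 -90 0" --pt "0 0 0 -90 0" --pt "0 0 0 -90 0" --pt "0 0 0 -90 0" --pt "0 0 0 -90 0" --pt "0 0 0 -90 0" --pt "0 0 0 -90 0" --pt "0 0 0 -90 0" --pt "0 0 0 -90 0" --pt "0 0 0 -90 0" --pt "0 0 0 -90 0" --pt "0 0 0 -90 0" --pt "0 0 0 -90 0" --pt "0 0 0 -90 0" --pt "0 0 0 -90 0" --pt "0 0 0 -90 0"

```text
t: 27.37
eef_pos: [0.4234, -0.0881, 0.1425]
tool_rot: [-0.0, 0.639, 0.769, -0.0]
contact_force: [0.6, -1.0, -0.3]
gripper_width: 1.003
```

Run:
```python
from h import *
from station import bot
o=bot.get_obs();go(o,(423.5,-88.5,85),101.5)
look(bot,"pics/g3.png",(270,210,360,290),(290,200,380,290))
```

```text
t 27.37 pos [423.4 -88.1 142.5] jaw 100.6 tilt [-0.001  0.   ] F [ 0.6 -1.  -0.3] w 1.003 q7 1.49
-> d [-0.5  0.  57.5] spin -0.9337553630918762
```

View pics/g3.png

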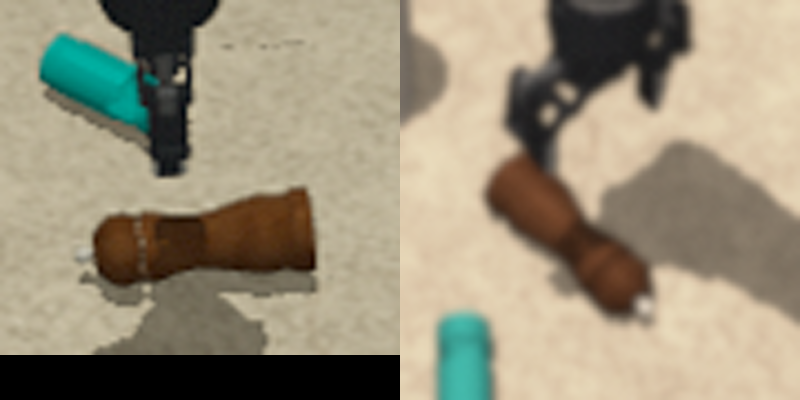

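Emit:
step_arm --pt "0 0 40 -1 0" --pt "0 0 85 -1 0" --pt "0 0 90 -1 0" --pt "0 0 90 -1 0"

```text
t: 27.8
eef_pos: [0.4214, -0.0874, 0.051]
tool_rot: [-0.003, 0.631, 0.776, -0.001]
contact_force: [0.3, -0.8, 1.5]
gripper_width: 0.997
```

Run:
```python
from h import *
from station import bot
o=bot.get_obs();go(o,(423.5,-88.5,2),101.5)
look(bot,"pics/g4.png",(270,210,360,290),(290,200,380,290))
c=np.load("side0.npz");print(onplane(c,[(281,223),(312,237)],.02)*1000)
```

```text
t 27.80 pos [421.4 -87.4  51. ] jaw 101.8 tilt [-0.006  0.002] F [ 0.3 -0.8  1.5] w 0.997 q7 1.31
-> d [-1.5  1.8 49. ] spin 0.27562002274652286
[[315.60249441  63.4816103   20.        ]
 [420.20852726  17.57233046  20.        ]]
```

View pics/g4.png

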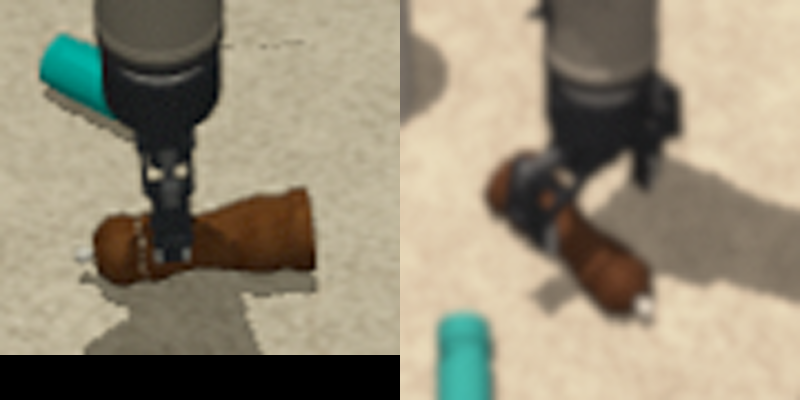

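Emit:
step_arm --pt "2 0 25 0 0" --pt "2 0 42 0 0" --pt "2 0 50 0 0" --pt "2 0 50 0 0" --pt "2 0 50 0 0.3" --pt "2 0 50 0 1" --pt "2 0 50 0 1" --pt "2 0 50 0 1" --pt "2 0 50 0 1" --pt "2 0 50 0 1" --newtons 50

```text
t: 28.73
eef_pos: [0.4242, -0.0865, 0.0041]
tool_rot: [0.001, 0.631, 0.775, 0.0]
contact_force: [-2.7, -1.0, 11.9]
gripper_width: 0.557
```

Run:
```python
from h import *
from station import bot
o=bot.get_obs();p=tray(66,55,29);print(p);go(o,(p[0],p[1],160),78.7)
```

```text
[501.65255628 357.47129987  84.92979199]
t 28.73 pos [424.2 -86.5   4.1] jaw 101.7 tilt [ 0.002 -0.001] F [-2.7 -1.  11.9] w 0.557 q7 1.19
-> d [ 419.   165.9 -155.9] spin 22.999332847481355
```

Emit:
step_arm --pt "0 0 -20 0 1" --pt "0 0 -50 0 1" --pt "0 0 -80 0 1" --pt "0 0 -80 0 1"

```text
t: 29.07
eef_pos: [0.4263, -0.0862, 0.0873]
tool_rot: [0.003, 0.631, 0.776, 0.001]
contact_force: [1.0, -0.6, -1.8]
gripper_width: 0.553
```

Run:
```python
from h import *
from station import bot
o=bot.get_obs();p=tray(66,55,29);go(o,(p[0],p[1],160),78.7)
look(bot,"pics/g5.png",(270,190,360,270),(290,180,380,270))
```

```text
t 29.07 pos [426.3 -86.2  87.3] jaw 101.8 tilt [ 0.007 -0.002] F [ 1.  -0.6 -1.8] w 0.553 q7 1.37
-> d [419.1 164.2 -72.7] spin 23.055241619701178
```

View pics/g5.png

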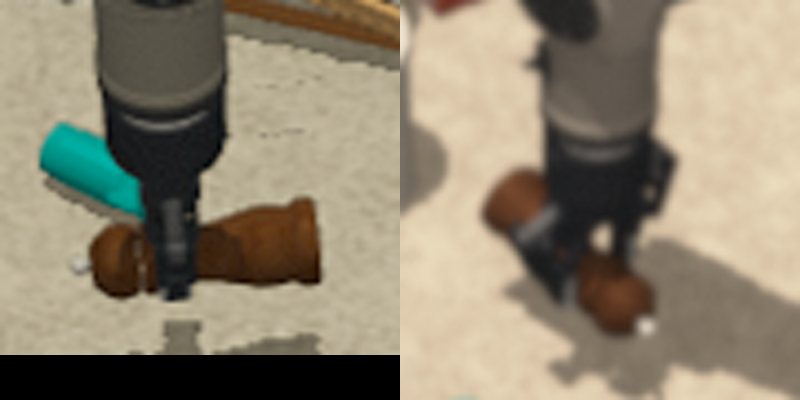

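Emit:
step_arm --pt "0 0 -40 0 1" --pt "30 12 -78 0 1" --pt "65 25 -78 4 1" --pt "100 40 -78 10 1" --pt "138 55 -78 16 1" --pt "176 70 -78 23 1" --pt "214 85 -78 23 1" --pt "252 100 -78 23 1" --pt "290 115 -78 23 1" --pt "328 130 -78 23 1" --pt "366 145 -78 23 1" --pt "400 158 -70 23 1" --pt "419 166 -50 23 1" --pt "419 166 -25 23 1" --pt "419 166 -8 23 1" --pt "419 166 -8 23 1" --pt "419 166 -8 23 1"

```text
t: 30.58
eef_pos: [0.4992, 0.3568, 0.0887]
tool_rot: [0.0, 0.773, 0.635, -0.002]
contact_force: [-0.7, 0.6, -0.7]
gripper_width: 0.555
```

Run:
```python
from h import *
from station import bot
o=bot.get_obs();p=tray(66,55,29);go(o,(p[0],p[1],60),78.7)
look(bot,"pics/q1.png")
for n in("side","top"):
    c=np.load(f"{n}_l.npz");h=cv2.cvtColor(c["frame"],cv2.COLOR_RGB2HSV)
    L=(cloud(c)*1000-O)@T;m=(h[...,0]<14)&(h[...,1]>130)&(h[...,2]<150)&(L[...,2]>35)&(L[...,2]<160)&(L[...,0]>-20)&(L[...,0]<178)&(abs(L[...,1]-55)<60)
    for x in range(10,175,20):
        k=m&(abs(L[...,0]-x)<8)
        if k.sum()>5:print(n,x,k.sum(),np.percentile(L[k][:,1],[3,97]).round(1),L[k][:,2].max().round(1))
```

```text
t 30.58 pos [499.2 356.8  88.7] jaw 78.8 tilt [-0.003 -0.003] F [-0.7  0.6 -0.7] w 0.555 q7 0.19
-> d [ 1.2  2.3 28.7] spin 0.07939263166406363
side 10 17 [23.9 53. ] 67.7
side 30 19 [19.5 34.9] 62.9
side 70 20 [26.1 57.4] 79.8
side 90 36 [23.8 53.9] 90.8
side 110 35 [22.4 53.6] 95.3
side 130 39 [20.3 55. ] 103.5
side 150 20 [22.7 74.8] 86.8
top 10 105 [35.9 71.5] 71.6
top 30 63 [33.3 72.8] 80.0
top 50 44 [37.1 71.6] 75.7
top 70 41 [38.9 70.2] 80.5
```

View pics/q1.png

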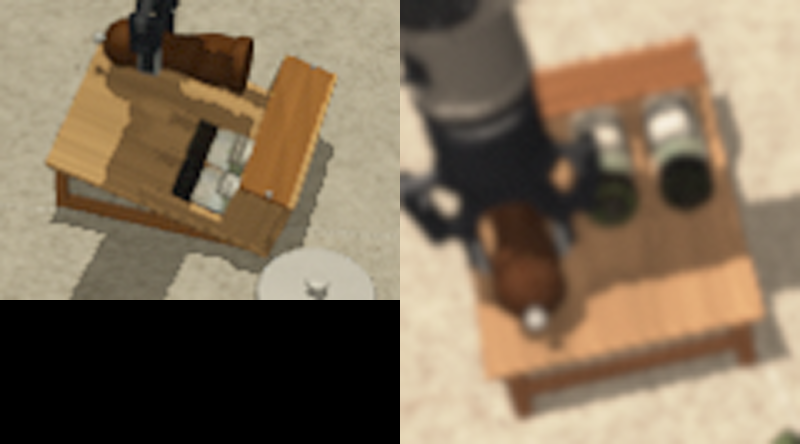

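Emit:
step_arm --pt "0 0 8 0 1" --pt "0 0 15 0 1" --pt "0 0 19 0 1" --pt "0 0 22 0 1" --pt "0 0 25 0 1" --pt "0 0 27 0 1" --pt "0 0 27 0 1" --newtons 20

```text
t: 31.27
eef_pos: [0.5023, 0.3572, 0.0644]
tool_rot: [0.001, 0.773, 0.634, 0.001]
contact_force: [3.2, -3.7, 5.2]
gripper_width: 0.558
```

Run:
```python
from h import *
from station import bot
o=bot.get_obs();go(o)
look(bot,"pics/q2.png")
```

```text
t 31.27 pos [502.3 357.2  64.4] jaw 78.7 tilt [ 0.003 -0.   ] F [ 3.2 -3.7  5.2] w 0.558 q7 0.17
```

View pics/q2.png

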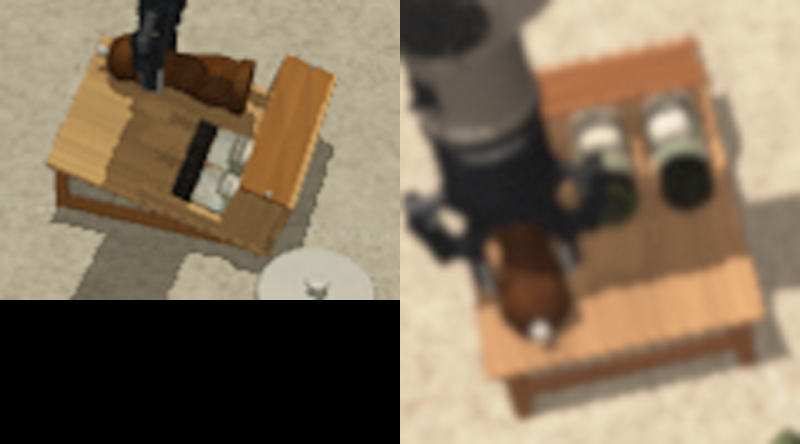

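Emit:
step_arm --pt "0 0 2 0 1" --pt "0 0 4 0 1" --pt "0 0 4 0 1" --pt "0 0 4 0 0.3" --pt "0 0 4 0 0.2" --pt "0 0 4 0 0.15" --pt "0 0 4 0 0.15" --pt "0 0 -20 0 0.15" --pt "0 0 -60 0 0.15" --pt "0 0 -90 0 0.15" --pt "0 0 -90 0 0.15"

```text
t: 32.28
eef_pos: [0.5021, 0.3614, 0.1601]
tool_rot: [-0.0, 0.773, 0.635, 0.005]
contact_force: [0.4, 0.9, 0.9]
gripper_width: 0.856
```

Run:
```python
from h import *
from station import bot
o=bot.get_obs();go(o)
look(bot,"pics/q3.png")
```

```text
t 32.28 pos [502.1 361.4 160.1] jaw 78.8 tilt [0.007 0.007] F [0.4 0.9 0.9] w 0.856 q7 0.25
```

View pics/q3.png

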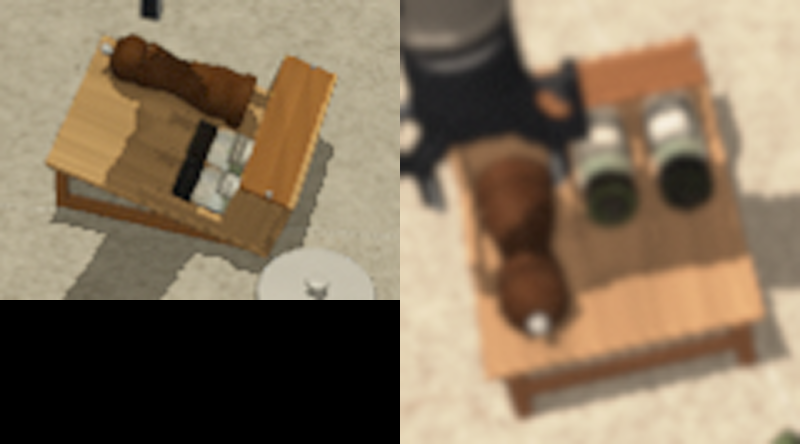

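Run:
```python
from h import *
from station import bot
o=bot.get_obs()
a=(300+107*.3,130+47*.3);b=(165+138*.225,220+322*.225)
K3=tri(np.load("side_l.npz"),[a],np.load("top_l.npz"),[b])[0]*1000
print(K3,((K3-O)@T).round(1))
p=tray(-20,55,18);go(o,(p[0],p[1],p[2]-9.5),78.7);print(p)
```

```text
[448.07976485 365.48032281  92.52438915] [11.8 52.4 22.3]
t 32.38 pos [500.6 358.6 155. ] jaw 78.8 tilt [0.002 0.001] F [ 0.2  0.1 -1.4] w 0.853 q7 0.24
-> d [ -0.8 -84.7  68. ] spin 0.07760856634573088
[417.40144894 374.30633235  96.56304578]
```

Emit:
step_arm --pt "-1 -40 0 0 1" --pt "-1 -85 0 0 1" --pt "-1 -85 0 0 1" --pt "-1 -85 0 0 1" --pt "-1 -85 0 0 1" --pt "-1 -85 30 0 1" --pt "-1 -85 60 0 1" --pt "-1 -85 66 0 1" --pt "-1 -85 66 0 1" --pt "-1 -85 66 0 1"

```text
t: 33.22
eef_pos: [0.4174, 0.3735, 0.0879]
tool_rot: [-0.0, 0.773, 0.634, -0.0]
contact_force: [0.3, -0.0, 0.4]
gripper_width: 0.001
```

Run:
```python
from h import *
from station import bot
o=bot.get_obs();go(o);print(((o["eef_pos"]*1000+[0,0,9.5]-O)@T).round(1))
look(bot,"pics/q4.png")
```

```text
t 33.22 pos [417.4 373.5  87.9] jaw 78.7 tilt [-0.001 -0.   ] F [ 0.3 -0.   0.4] w 0.001 q7 0.05
[-20.   54.2  18.9]
```

View pics/q4.png

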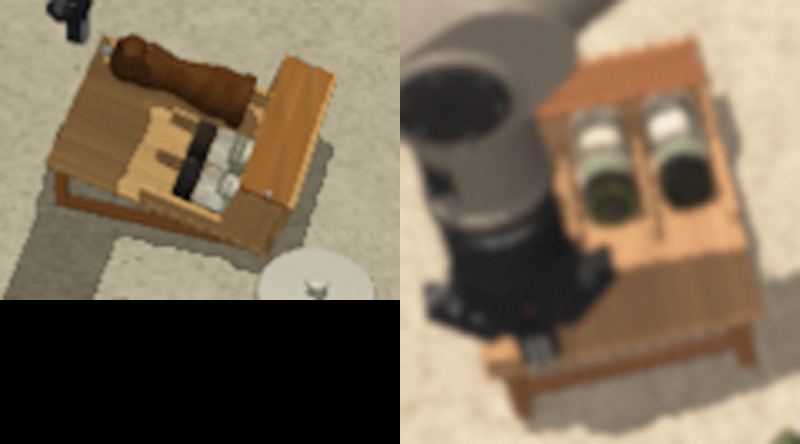

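Emit:
step_arm --pt "0 8 2.1 0 1" --pt "0 15 4 0 1" --pt "0 22 5.9 0 1" --pt "0 28 7.5 0 1" --pt "0 34 9.1 0 1" --pt "0 40 10.7 0 1" --pt "0 46 12.3 0 1" --pt "0 52 14 0 1" --pt "0 57 15.3 0 1" --pt "0 62 16.6 0 1" --pt "0 66 17.7 0 1" --pt "0 66 17.7 0 1"

```text
t: 34.32
eef_pos: [0.4826, 0.36, 0.0697]
tool_rot: [0.0, 0.773, 0.634, -0.0]
contact_force: [0.1, -0.1, 0.4]
gripper_width: 0.001
```

Run:
```python
from h import *
from station import bot
o=bot.get_obs();go(o);print(((o["eef_pos"]*1000+[0,0,9.5]-O)@T).round(1))
look(bot,"pics/q5.png")
```

```text
t 34.32 pos [482.6 360.   69.7] jaw 78.7 tilt [ 0. -0.] F [ 0.1 -0.1  0.4] w 0.001 q7 0.14
[49.  53.7 18.5]
```

View pics/q5.png

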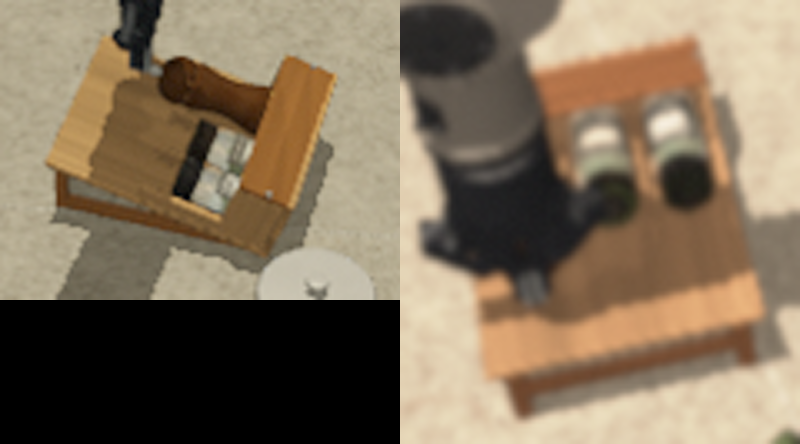

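Emit:
step_arm --pt "0 3 0.8 0 1" --pt "0 6 1.6 0 1" --pt "0 6 1.6 0 1"

```text
t: 34.67
eef_pos: [0.488, 0.3591, 0.0683]
tool_rot: [0.0, 0.773, 0.634, 0.0]
contact_force: [0.3, 0.4, 0.2]
gripper_width: -0.0
```

Emit:
step_arm --pt "0 2 0.5 0 1" --pt "0 4 1 0 1" --pt "0 4 1 0 1"

```text
t: 34.92
eef_pos: [0.4918, 0.3584, 0.0673]
tool_rot: [0.0, 0.773, 0.634, -0.0]
contact_force: [-0.1, -0.1, 0.5]
gripper_width: 0.001
```

Emit:
step_arm --pt "0 1 0.3 0 1" --pt "0 3 0.8 0 1" --pt "0 3 0.8 0 1"

```text
t: 35.17
eef_pos: [0.493, 0.3586, 0.0668]
tool_rot: [-0.001, 0.773, 0.635, -0.001]
contact_force: [-4.4, 0.1, 3.3]
gripper_width: -0.002
```

Emit:
step_arm --pt "0 2 0.5 0 1" --pt "0 4 1 0 1" --pt "0 4 1 0 1"

```text
t: 35.42
eef_pos: [0.4934, 0.3591, 0.0664]
tool_rot: [-0.002, 0.772, 0.636, -0.002]
contact_force: [-13.8, -1.2, 13.0]
gripper_width: -0.002
```

Emit:
step_arm --pt "0 -10 -3 0 1" --pt "0 -40 -30 0 1" --pt "0 -70 -70 0 1" --pt "0 -80 -110 0 1" --pt "0 -110 -150 0 1" --pt "0 -140 -150 0 1" --pt "0 -140 -150 0 1" --pt "0 -140 -150 0 1" --pt "0 -140 -150 0 1"

```text
t: 36.17
eef_pos: [0.3616, 0.384, 0.2156]
tool_rot: [0.001, 0.773, 0.634, 0.0]
contact_force: [0.8, -0.8, -0.3]
gripper_width: -0.001
```

Run:
```python
from h import *
from station import bot
o=bot.get_obs();go(o)
look(bot,"pics/q6.png")
for n in("side","top"):
  for y in(-64,-9,55):
    w=22 if y<0 else 28
    L,k=jar(np.load(f"{n}_l.npz"),30,175,y-w,y+w,12 if y>0 else 24,66);print(n,y,len(L),np.percentile(L,[1,99],axis=0).round(1).tolist())
look(bot,"pics/q7.png",(230,100,430,420),(150,100,450,370))
```

```text
t 36.17 pos [361.6 384.  215.6] jaw 78.7 tilt [ 0.001 -0.001] F [ 0.8 -0.8 -0.3] w -0.001 q7 0.11
side -64 140 [[122.0, -85.6, 24.8], [174.6, -52.9, 43.8]]
side -9 129 [[122.0, -30.5, 24.6], [174.0, 3.8, 43.4]]
side 55 320 [[71.8, 27.4, 12.3], [173.6, 63.7, 48.5]]
top -64 158 [[119.0, -83.3, 24.4], [173.7, -45.0, 45.4]]
top -9 146 [[120.0, -29.1, 24.7], [174.0, 10.5, 46.0]]
top 55 5 [[80.3, 48.4, 17.3], [86.6, 68.9, 30.8]]
```

View pics/q6.png

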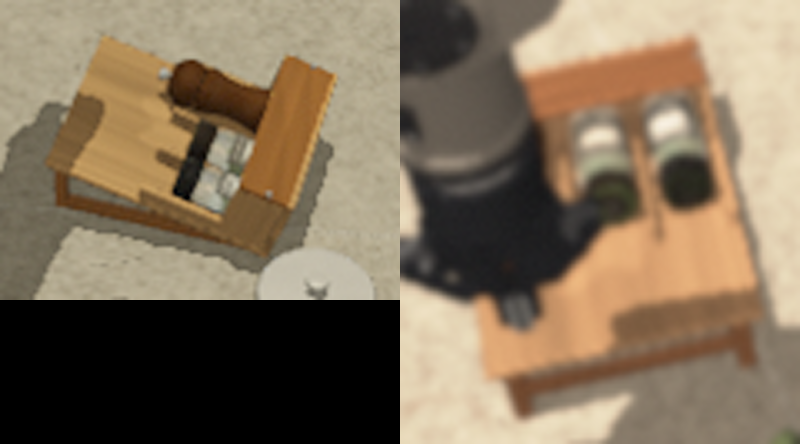

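View pics/q7.png

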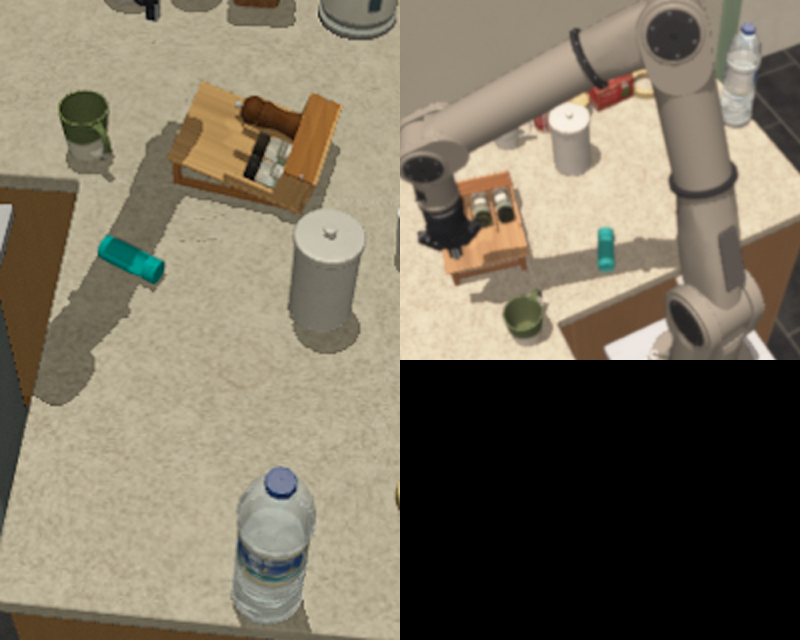

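Emit:
step_arm --pt "-40 0 -20 0 1" --pt "-80 0 -40 0 1" --pt "-120 0 -60 0 1" --pt "-160 0 -60 0 1" --pt "-200 0 -60 0 1" --pt "-240 0 -60 0 1" --pt "-280 0 -60 0 1" --pt "-280 0 -60 0 1" --pt "-280 0 -60 0 1" --pt "-280 0 -60 0 1"

```text
t: 37.2
eef_pos: [0.3068, 0.1102, 0.2758]
tool_rot: [-0.0, 0.773, 0.634, 0.0]
contact_force: [-0.8, 0.7, -0.6]
gripper_width: 0.0
```

Run:
```python
from h import *
from station import bot
o=bot.get_obs();go(o)
look(bot,"pics/q8.png")
for n in("side","top"):
    c=np.load(f"{n}_l.npz");L,k=jar(c,30,175,27,83,15,66);print(n,len(L),np.percentile(L,[0,1,99],axis=0).round(1).tolist())
P=cloud(np.load("side_l.npz"));Q=cloud(np.load("side0.npz"))
for nm,b,lo in(("can",(370,200,415,275),.17),("bottle",(340,330,392,412),.2),("mug",(255,140,290,190),.05)):
    for A in(Q,P):
        s=A[b[1]:b[3],b[0]:b[2]].reshape(-1,3);s=s[(s[:,2]>lo)&(s[:,2]<.33)];print(nm,np.median(s,0).round(4))
```

```text
t 37.20 pos [306.8 110.2 275.8] jaw 78.7 tilt [0.001 0.   ] F [-0.8  0.7 -0.6] w 0.000 q7 1.08
side 313 [[68.5, 27.0, 15.2], [71.7, 27.5, 16.9], [173.4, 64.4, 48.3]]
top 339 [[65.8, 30.3, 15.1], [68.7, 31.9, 17.5], [173.0, 75.5, 52.4]]
can [ 0.66   -0.01    0.1743]
can [ 0.6617 -0.0112  0.1745]
bottle [ 0.6109 -0.4996  0.2725]
bottle [ 0.611  -0.4995  0.2722]
mug [0.2539 0.2991 0.0786]
mug [0.2652 0.2636 0.0822]
```

View pics/q8.png

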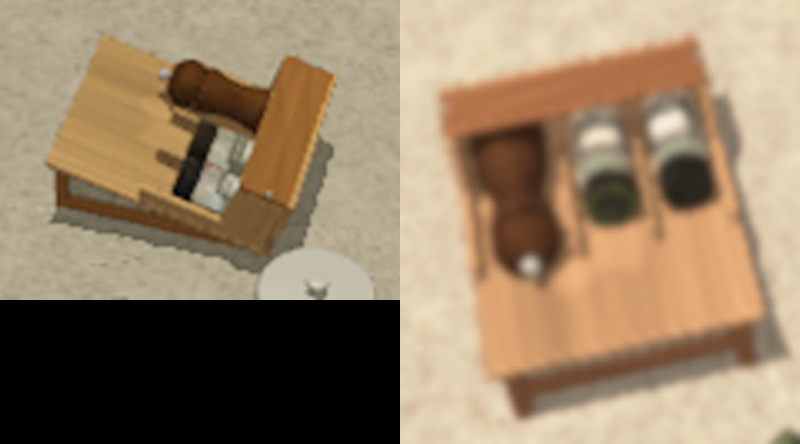

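Run:
```python
from h import *
from station import bot
t=np.load("top_l.npz")["frame"].astype(int);a=np.load("top0.npz")["frame"].astype(int)
d=abs(t-a).max(2)[315:360,222:262];print("mug diff",(d>40).sum())
print(bot.hand_in())
```

```text
mug diff 0
the job is handed in; nothing more can be done
None
```

All three pieces are put away in the rack and the job is handed in, at about 37 s of the 72 s allowed. The mill is in the wide lane, and each narrow lane holds one glass jar. The turquoise look-alike was left alone.

**Missed first grasp:** The first try at a jar missed and rolled it about 4 mm. I pressed the shut fingers onto bare worktop to find why. The tips stand about 31 mm higher than the reported tool position and the stated 22 mm tip reach imply. That probing pushed the wrist force to about 80 N, under the 120 N limit. All later heights allowed for the offset.

**Last checks:**
- **Seating:** Each piece was pushed until it stopped moving and the force rose to 19–25 N. The cap ends then read 119–122 mm down the slope (125 mm expected). The knob end read 66–72 mm (70 mm expected). So all three are home to within what the cameras can show.
- **Bystanders:** The bottle read within 1 mm of its first position and the canister within 2 mm. The mug area of the top picture was unchanged.
- **Disagreements:** The two cameras differed by about 5 mm across the lanes, so I set the lane positions from the held jar seen against the walls. The mug's last side-view depth reading shifted by about 37 mm. I put that down to the arm blocking the view, since the top picture showed no change.

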